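# Load and index lock cylinders on the hold-down boards

## Task

Get the lock cylinders ready for marking: put the file that was left on the square-seat board away flat in the grey tool tray, then stand every tall cylinder (square collar) centred on a square seat and every short cylinder (round collar) centred on a round seat, one to a seat, each turned so that its steel cam points straight at the black mark of its seat. Only when all of them stand right and the file is in the tray, throw the black hold-down lever fully over to on, away from the robot; leave everything else on the bench alone.

Things in the scene. Friction and masses are not known exactly. Their poses are not given: they have to be found in the camera images.
- tall0: tall lock cylinder, absent in some starts, standing on its face, 0.35 kg: foot a brass collar 54 x 54 mm square, 10 mm high; round brass barrel 34 mm in diameter up to 76 mm; on top (76 to 84 mm) a flat steel cam 14 mm wide sticking out to one side, to 48 mm from the axis. Origin: centre of the underside; z up the barrel, x along the cam
- tall1: tall lock cylinder, absent in some starts, standing on its face, 0.35 kg: foot a brass collar 54 x 54 mm square, 10 mm high; round brass barrel 34 mm in diameter up to 76 mm; on top (76 to 84 mm) a flat steel cam 14 mm wide sticking out to one side, to 48 mm from the axis. Origin: centre of the underside; z up the barrel, x along the cam
- tall2: tall lock cylinder, absent in some starts, standing on its face, 0.35 kg: foot a brass collar 54 x 54 mm square, 10 mm high; round brass barrel 34 mm in diameter up to 76 mm; on top (76 to 84 mm) a flat steel cam 14 mm wide sticking out to one side, to 48 mm from the axis. Origin: centre of the underside; z up the barrel, x along the cam
- short0: short lock cylinder, absent in some starts, standing on its face, 0.25 kg: foot a round brass collar 54 mm in diameter, 10 mm high; round brass barrel 34 mm in diameter up to 52 mm; on top (52 to 60 mm) a flat steel cam 16 to 22 mm wide sticking out to one side, to 42 mm from the axis. Origin: centre of the underside; z up the barrel, x along the cam
- short1: short lock cylinder, absent in some starts, standing on its face, 0.25 kg: foot a round brass collar 54 mm in diameter, 10 mm high; round brass barrel 34 mm in diameter up to 52 mm; on top (52 to 60 mm) a flat steel cam 16 to 22 mm wide sticking out to one side, to 42 mm from the axis. Origin: centre of the underside; z up the barrel, x along the cam
- short2: short lock cylinder, absent in some starts, standing on its face, 0.25 kg: foot a round brass collar 54 mm in diameter, 10 mm high; round brass barrel 34 mm in diameter up to 52 mm; on top (52 to 60 mm) a flat steel cam 16 to 22 mm wide sticking out to one side, to 42 mm from the axis. Origin: centre of the underside; z up the barrel, x along the cam
- square_board_front (a point): middle of the marked edge of the square board, on its top face (3 mm above the bench). The board: fixed aluminium hold-down board, 130 x 280 x 3 mm, with three square seats in a row along its y axis, 90 mm apart. Axes are the board's; x points out over the marked edge. The seats lie 75 mm back from that edge
- square_seat0: seat on the square board: a dark 62 x 62 mm square pad, flush with the top of the aluminium board (no recess or rim); origin at its centre on the board's top face, 3 mm above the bench; its x axis points at the seat's mark, a black line 26 x 8 mm that starts 33 mm from the centre
- square_seat1: seat on the square board: a dark 62 x 62 mm square pad, flush with the top of the aluminium board (no recess or rim); origin at its centre on the board's top face, 3 mm above the bench; its x axis points at the seat's mark, a black line 26 x 8 mm that starts 33 mm from the centre
- square_seat2: seat on the square board: a dark 62 x 62 mm square pad, flush with the top of the aluminium board (no recess or rim); origin at its centre on the board's top face, 3 mm above the bench; its x axis points at the seat's mark, a black line 26 x 8 mm that starts 33 mm from the centre
- round_board_front (a point): middle of the marked edge of the round board, on its top face (3 mm above the bench). The board: fixed aluminium hold-down board, 130 x 280 x 3 mm, with three round seats in a row along its y axis, 90 mm apart. Axes are the board's; x points out over the marked edge. The seats lie 75 mm back from that edge
- round_seat0: seat on the round board: a dark round pad of 64 mm diameter, flush with the top of the aluminium board (no recess or rim); origin at its centre on the board's top face, 3 mm above the bench; its x axis points at the seat's mark, a black line 26 x 8 mm that starts 33 mm from the centre
- round_seat1: seat on the round board: a dark round pad of 64 mm diameter, flush with the top of the aluminium board (no recess or rim); origin at its centre on the board's top face, 3 mm above the bench; its x axis points at the seat's mark, a black line 26 x 8 mm that starts 33 mm from the centre
- round_seat2: seat on the round board: a dark round pad of 64 mm diameter, flush with the top of the aluminium board (no recess or rim); origin at its centre on the board's top face, 3 mm above the bench; its x axis points at the seat's mark, a black line 26 x 8 mm that starts 33 mm from the centre
- file: flat hand file, 190 mm long, 0.12 kg, on the square board at the start: wooden handle 24 mm wide, 20 mm high; dark steel blade 18 mm wide, 7 mm thick. Origin on the underside, about under the centre of mass; x along the blade: handle from x = -70 to +20 mm, blade from +20 to +120 mm
- tool_tray: fixed grey open tray at one side of the boards, outer size 240 (x) x 120 (y) x 25 mm high, walls and floor 5 mm; origin at the centre of its underside, on the bench
- hold_lever (a joint): angle of the black hold-down lever: about 0 is off (leaning towards the robot), 1.0 rad is fully on (leaning away from the robot); it swings about its base's y axis, stays where it is left, and a light push on its upper part moves it
- hold_lever_tip (a point): top end of the hold-down lever; the lever is an 80 mm bar, swung in the vertical plane of this point's x axis (whose horizontal part points the way it is thrown to turn on), on a grey block fixed to the bench
- padlock: steel padlock, 26 x 50 x 68 mm, standing; a bystander; leave alone. Origin at the centre of its underside
- pin_jar: small clear jar, 40 mm diameter, 45 mm high; a bystander among the cylinders; leave alone. Origin at the centre of its underside
- oil_can: white oil bottle, 56 mm diameter, 130 mm high; a bystander; leave alone. Origin at the centre of its underside
- wrench: steel wrench lying at the back; a bystander; leave alone. Origin at the centre of its underside
- pin_cup: aluminium cup, 80 mm diameter, 50 mm high; a bystander; leave alone. Origin at the centre of its underside
- door_knob: steel door knob on a round rose, 64 mm diameter, 60 mm high; a bystander; leave alone. Origin at the centre of its underside
Mind the look-alikes: they are no part of the job. What is shaped like the tall0 but green or purple is not meant. There is more than one size of the file; the one meant has the size given above.

How it is judged:
On the way, in this order (a step that is already met when the one before it is completed fails the run):
1. the file lies in the tool tray and every cylinder stands on a seat of its own kind, its cam at the mark (x of file in the frame of tool_tray between -0.1 and 0.1 m and y of file in the frame of tool_tray between -0.055 and 0.055 m and z of file in the frame of tool_tray between 0 and 0.012 m and angle between the z axis of file and the z axis of tool_tray, either way round below 0.12 rad and ((horizontal distance between tall0 and square_seat0 below 0.01 m and angle between the x axis of tall0 and the x axis of square_seat0, either way round below 0.17 rad and x of square_board_front in the frame of tall0 above 0.02 m and z of tall0 in the frame of square_seat0 between -0.0025 and 0.006 m and angle between tall0's own z axis and vertical below 0.08 rad) or (horizontal distance between tall0 and square_seat1 below 0.01 m and angle between the x axis of tall0 and the x axis of square_seat1, either way round below 0.17 rad and x of square_board_front in the frame of tall0 above 0.02 m and z of tall0 in the frame of square_seat1 between -0.0025 and 0.006 m and angle between tall0's own z axis and vertical below 0.08 rad) or (horizontal distance between tall0 and square_seat2 below 0.01 m and angle between the x axis of tall0 and the x axis of square_seat2, either way round below 0.17 rad and x of square_board_front in the frame of tall0 above 0.02 m and z of tall0 in the frame of square_seat2 between -0.0025 and 0.006 m and angle between tall0's own z axis and vertical below 0.08 rad)) and ((horizontal distance between tall1 and square_seat0 below 0.01 m and angle between the x axis of tall1 and the x axis of square_seat0, either way round below 0.17 rad and x of square_board_front in the frame of tall1 above 0.02 m and z of tall1 in the frame of square_seat0 between -0.0025 and 0.006 m and angle between tall1's own z axis and vertical below 0.08 rad) or (horizontal distance between tall1 and square_seat1 below 0.01 m and angle between the x axis of tall1 and the x axis of square_seat1, either way round below 0.17 rad and x of square_board_front in the frame of tall1 above 0.02 m and z of tall1 in the frame of square_seat1 between -0.0025 and 0.006 m and angle between tall1's own z axis and vertical below 0.08 rad) or (horizontal distance between tall1 and square_seat2 below 0.01 m and angle between the x axis of tall1 and the x axis of square_seat2, either way round below 0.17 rad and x of square_board_front in the frame of tall1 above 0.02 m and z of tall1 in the frame of square_seat2 between -0.0025 and 0.006 m and angle between tall1's own z axis and vertical below 0.08 rad)) and ((horizontal distance between tall2 and square_seat0 below 0.01 m and angle between the x axis of tall2 and the x axis of square_seat0, either way round below 0.17 rad and x of square_board_front in the frame of tall2 above 0.02 m and z of tall2 in the frame of square_seat0 between -0.0025 and 0.006 m and angle between tall2's own z axis and vertical below 0.08 rad) or (horizontal distance between tall2 and square_seat1 below 0.01 m and angle between the x axis of tall2 and the x axis of square_seat1, either way round below 0.17 rad and x of square_board_front in the frame of tall2 above 0.02 m and z of tall2 in the frame of square_seat1 between -0.0025 and 0.006 m and angle between tall2's own z axis and vertical below 0.08 rad) or (horizontal distance between tall2 and square_seat2 below 0.01 m and angle between the x axis of tall2 and the x axis of square_seat2, either way round below 0.17 rad and x of square_board_front in the frame of tall2 above 0.02 m and z of tall2 in the frame of square_seat2 between -0.0025 and 0.006 m and angle between tall2's own z axis and vertical below 0.08 rad)) and ((horizontal distance between short0 and round_seat0 below 0.01 m and angle between the x axis of short0 and the x axis of round_seat0, either way round below 0.17 rad and x of round_board_front in the frame of short0 above 0.02 m and z of short0 in the frame of round_seat0 between -0.0025 and 0.006 m and angle between short0's own z axis and vertical below 0.08 rad) or (horizontal distance between short0 and round_seat1 below 0.01 m and angle between the x axis of short0 and the x axis of round_seat1, either way round below 0.17 rad and x of round_board_front in the frame of short0 above 0.02 m and z of short0 in the frame of round_seat1 between -0.0025 and 0.006 m and angle between short0's own z axis and vertical below 0.08 rad) or (horizontal distance between short0 and round_seat2 below 0.01 m and angle between the x axis of short0 and the x axis of round_seat2, either way round below 0.17 rad and x of round_board_front in the frame of short0 above 0.02 m and z of short0 in the frame of round_seat2 between -0.0025 and 0.006 m and angle between short0's own z axis and vertical below 0.08 rad)) and ((horizontal distance between short1 and round_seat0 below 0.01 m and angle between the x axis of short1 and the x axis of round_seat0, either way round below 0.17 rad and x of round_board_front in the frame of short1 above 0.02 m and z of short1 in the frame of round_seat0 between -0.0025 and 0.006 m and angle between short1's own z axis and vertical below 0.08 rad) or (horizontal distance between short1 and round_seat1 below 0.01 m and angle between the x axis of short1 and the x axis of round_seat1, either way round below 0.17 rad and x of round_board_front in the frame of short1 above 0.02 m and z of short1 in the frame of round_seat1 between -0.0025 and 0.006 m and angle between short1's own z axis and vertical below 0.08 rad) or (horizontal distance between short1 and round_seat2 below 0.01 m and angle between the x axis of short1 and the x axis of round_seat2, either way round below 0.17 rad and x of round_board_front in the frame of short1 above 0.02 m and z of short1 in the frame of round_seat2 between -0.0025 and 0.006 m and angle between short1's own z axis and vertical below 0.08 rad)) and ((horizontal distance between short2 and round_seat0 below 0.01 m and angle between the x axis of short2 and the x axis of round_seat0, either way round below 0.17 rad and x of round_board_front in the frame of short2 above 0.02 m and z of short2 in the frame of round_seat0 between -0.0025 and 0.006 m and angle between short2's own z axis and vertical below 0.08 rad) or (horizontal distance between short2 and round_seat1 below 0.01 m and angle between the x axis of short2 and the x axis of round_seat1, either way round below 0.17 rad and x of round_board_front in the frame of short2 above 0.02 m and z of short2 in the frame of round_seat1 between -0.0025 and 0.006 m and angle between short2's own z axis and vertical below 0.08 rad) or (horizontal distance between short2 and round_seat2 below 0.01 m and angle between the x axis of short2 and the x axis of round_seat2, either way round below 0.17 rad and x of round_board_front in the frame of short2 above 0.02 m and z of short2 in the frame of round_seat2 between -0.0025 and 0.006 m and angle between short2's own z axis and vertical below 0.08 rad))), for 0.2 s.
2. the hold-down lever is thrown to on (value of joint hold_lever above 0.85 rad), for 0.2 s.
At the end, for the whole second after the job is handed in: Every cylinder stands upright on a seat of its own outline, within 10 mm of its centre and its cam within 0.17 rad of the direction of the mark; the file lies flat on the tray floor (within 0.12 rad); the lever reads over 0.85 rad; all at rest (all of step 1 and linear speed of each of tall0, tall1, tall2, short0, short1, short2, file below 0.02 m/s and value of joint hold_lever above 0.85 rad); the robot touches nothing.
It fails at once if a bystander (padlock, jar, oil bottle, wrench, cup, door knob) is pushed more than 60 mm from its place or tipped over (distance of any of padlock, pin_jar, oil_can, wrench, pin_cup, door_knob from where it was at the start of the episode above 0.06 m or angle between any of padlock, pin_jar, oil_can, pin_cup, door_knob's own z axis and vertical above 0.8 rad).
Of tall0, tall1, tall2, short0, short1, short2 only 4 to 6 are there at a start; the rules pass over those that are not, and their reading is None.
At some moment in a run one of tall0, tall1, tall2, short0, short1, short2 may be knocked a few centimetres aside while the robot is not near it.
It also fails if it takes over 210 s, if anything falls off the work surface, if the arm or the gripper's body presses on something with over 40 N, if the wrist force passes 120 N, or if a joint passes its speed limit or range.

## Robot

A 7-joint arm with a two-finger parallel gripper is mounted at the origin on the work surface. World frame = base frame: x ahead of the robot, y to its left, z up, the work surface at z = 0. Lengths are in m, angles in rad, forces in N, time in s.
With the tool pointing down it reaches from about 0.425 to 0.925 m from the base axis. Payload 6.8 kg.
Tool frame: the origin (TCP) lies midway between the tips of the shut fingers; the grasp point (between the pads) lies 19 mm behind it (bot.grip_point_offset is the distance from the TCP to the grasp point, in m); z points along the fingers, y is the direction in which the jaws open and shut (so a half turn about z gives the same grasp; the last joint's range is limited). The gripper opens to 88 mm and grips with 3 to 60 N. Pads are 20 mm wide; open, the fingers measure 115 mm over their backs; the gripper's body (75 mm by 178 mm) begins 61 mm behind the grasp point.
Start: joints at [-1.34, 0.477, 0.022, 1.555, -0.011, 1.109, -0.083], TCP at [0.224, 0.637, 0.2] pointing down, gripper open.
Joint ranges: [-2.96, 2.96], [-0.34, 2.1], [-1.41, 1.46], [0.24, 2.44], [-1.37, 4.51], [0.17, 1.92], [-2.96, 2.96]. Speed limits (rad/s): [2.39, 2.39, 3.14, 3.14, 3.14, 3.14, 3.14].

## Interface

Orientations are given as a unit quaternion [w, x, y, z].
In Python, from workcell import bot gives the robot as it stands.
- The arm moves only by the shell command python3 -m creep 'ROWS' [FORCE]. ROWS is JSON, a list of rows, each an object with "translation": the shift along the tool's x, y, z scaled (see below), a list of three; "dr": the turn, a rotation vector about the tool's x, y, z scaled (see below), a list of three; "hand": the opening, from -1 (shut) to 1 (fully open). A call has 1 to 5 rows; each row is the pose to reach, as a shift and turn from the pose commanded when the call began, along the tool's axes at that moment; what a row does not reach only later rows make up. The controller multiplies each number of a shift by 50 cm and each number of a turn by 90 degrees. A row lasts 1/10 s, in which the tool goes at most 50 mm and 8.59 degrees, less where a joint would pass 70% of its speed; a pose out of reach is approached as far as the arm can. A call with a number of a shift or a turn outside -1 to 1 is refused whole. A call with a gripper value outside its range is refused whole. The fingers move at their own pace and stop on an object; FORCE is the grip in N (left out, the last holds). Time passes only in rows, so rows that repeat a pose let the fingers close. It gives the time, the measured TCP pose, the force and the opening at its end, in the units of the state.
- bot.sense(): the state, without advancing time (a new reading comes with each control period).
- bot.snapshot(name): name is "scene" or "side" or "wrist"; returns (picture, depth): 400x640x3 uint8, blue, green, red; 400x640 float32, m along the optical axis (not along the pixel's ray), 0 where there is no reading.
- bot.camera_info(name): a dict with "vertical_fov" (degrees; the focal length in pixels is half the picture's height over the tangent of half this angle, whatever the lens; pixels are square), "cx", "cy" (the principal point, pixels), "R" (3x3) and "t" (3): a world point X has camera coordinates R X + t. Camera axes: x right, y down, z forward; pixel columns grow to the right and rows downward; lengths in m; the calibration is good to about 2 mm. A picture is of the moment at which its call begins: read the wrist's pose just before it. camera_info takes no time and is no camera call; for the wrist camera it gives the pose at the moment of the call.
- bot.finish_job(): hands the job in, once; it reports no verdict.
The state is a dict: "clock": time; "joints": joint angles; "qvel": joint speeds; "tau": joint torques, N m; "ee_pos": TCP position; "ee_rot": TCP orientation; "ft_force": force on the tool from outside, world axes, zero at the start; "ft_torque": the same for the moment, N m; "grip_width": opening from 0.0 (shut) to 1.0 (fully open).
Only numpy, scipy, OpenCV 4.12 (cv2) and the standard library are available. Lean on these libraries where they do the work, as an engineer would, in place of code of your own. Each camera call takes 0.05 s, during which the arm holds its last target.

## Working session

There is one attempt and no reset: what is moved stays moved. The work goes in short steps, Python scripts to look and compute and a shell command to move; the robot and the scene stay as the last step left them, time stands still between calls to the robot, and variables do not carry over. Pictures are saved under pics/ and viewed, and the job is handed in when it is done.

```bash
ls; mkdir -p pics; python3 - <<'E'
from workcell import bot
import cv2
s=bot.sense(); print({k:s[k] for k in ('clock','ee_pos','ee_rot','grip_width')})
for n in ('scene','side','wrist'):
    c=bot.camera_info(n); print(n,c)
    p,d=bot.snapshot(n); cv2.imwrite(f'pics/a_{n}.png',p)
    import numpy as np; np.save(f'pics/a_{n}_d.npy',d); np.save(f'pics/a_{n}_p.npy',p)
E
```

```text
pics
{'clock': 0.0, 'ee_pos': array([0.22413249, 0.63603953, 0.19933709]), 'ee_rot': array([-8.45655304e-05,  1.68567376e-01,  9.85689741e-01, -8.75593414e-04]), 'grip_width': 1.0015354966637888}
scene {'vertical_fov': 57.436412597789015, 'cx': 323.4314003859013, 'cy': 203.36650056285288, 'R': array([[-0.57111232,  0.82086608,  0.00309594],
       [ 0.59858421,  0.41903604, -0.68271937],
       [-0.56171849, -0.38805627, -0.73067412]]), 't': array([ 0.27880113, -0.24307122,  1.27534708])}
side {'vertical_fov': 55.28828093471686, 'cx': 319.37512597261974, 'cy': 198.02420673369585, 'R': array([[ 8.74263531e-01, -4.85451618e-01, -6.71499823e-05],
       [-3.11522431e-01, -5.60923448e-01, -7.67019335e-01],
       [ 3.72313111e-01,  6.70597951e-01, -6.41623983e-01]]), 't': array([-0.4517444 ,  0.2186419 ,  1.09100898])}
wrist {'vertical_fov': 64.97277244422574, 'cx': 323.0545661794855, 'cy': 198.35323573279777, 'R': array([[ 0.33146405,  0.9434673 , -0.00102186],
       [ 0.90958103, -0.3192709 ,  0.26594819],
       [ 0.25058717, -0.08908173, -0.96398678]]), 't': array([-0.67428418, -0.03255565,  0.38963289])}
```

View pics/a_scene.png

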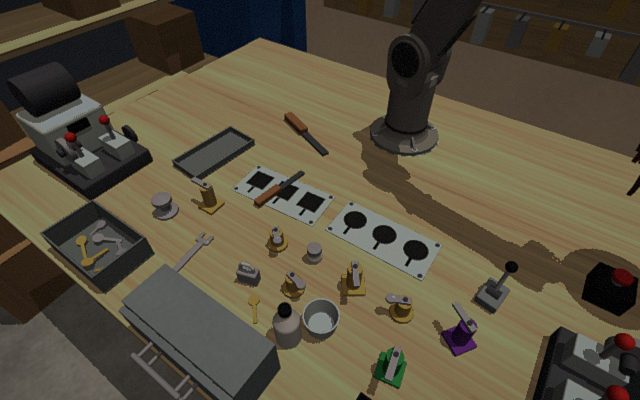

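View pics/a_side.png

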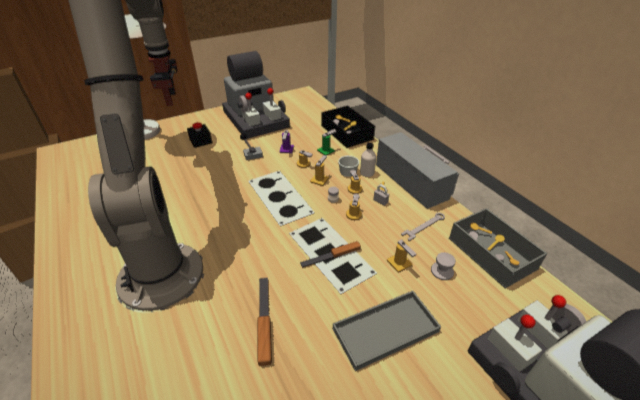

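View pics/a_wrist.png

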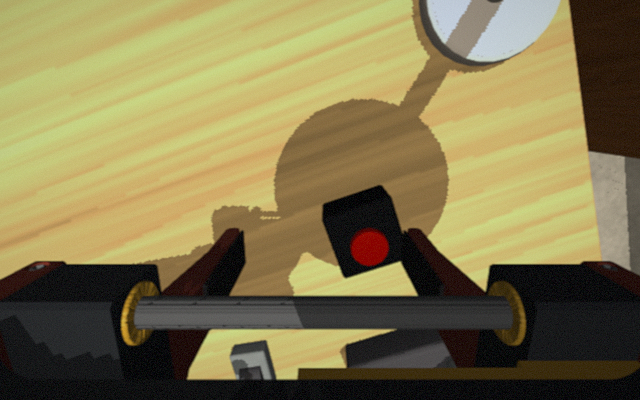

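Scene view shows: tall brass cylinders at (207,195) and (355,280). Shorts are at (277,238), (293,285) and (400,308). Look-alikes are green (390,368) and purple (460,330). The file on the square board is at (280,188), with another file at (305,133). The square board is at (285,193), the round board at (384,235), the tray at (213,152) and the lever at (500,285).

```bash
cat > h.py <<'E'
import numpy as np, cv2
from workcell import bot
def cam(n):
    c=bot.camera_info(n); f=200/np.tan(np.radians(c['vertical_fov']/2)); return f,c['cx'],c['cy'],np.array(c['R']),np.array(c['t'])
def cloud(d,c):
    f,cx,cy,R,t=c; v,u=np.mgrid[0:d.shape[0],0:d.shape[1]]
    P=np.stack([(u-cx)/f*d,(v-cy)/f*d,d],-1); return (P-t)@R
def ray(uv,z,c):
    f,cx,cy,R,t=c; uv=np.atleast_2d(np.asarray(uv,float)); dc=np.c_[(uv[:,0]-cx)/f,(uv[:,1]-cy)/f,np.ones(len(uv))]@R
    o=-R.T@t; return o+dc*((z-o[2])/dc[:,2])[:,None]
def proj(X,c):
    f,cx,cy,R,t=c; p=np.atleast_2d(X)@R.T+t; return np.c_[p[:,0]/p[:,2]*f+cx,p[:,1]/p[:,2]*f+cy]
E
python3 - <<'E'
from h import *
for n in('scene','side'):
    c=cam(n); d=np.load(f'pics/a_{n}_d.npy'); p=np.load(f'pics/a_{n}_p.npy'); P=cloud(d,c)
    tab=P[(abs(P[...,2])<0.01)&(d>0)]; print(n,len(tab),np.median(tab[:,2]))
    # ortho map
    x0,x1,y0,y1=0.2,1.0,-0.75,0.6; s=580
    m=(d>0)&(P[...,2]>-.02)&(P[...,2]<.2)
    Q=P[m];C=p[m];o=np.argsort(Q[:,2]);Q=Q[o];C=C[o]
    im=np.zeros((int((x1-x0)*s),int((y1-y0)*s),3),np.uint8)
    r=((x1-Q[:,0])*s).astype(int);q=((y1-Q[:,1])*s).astype(int)
    ok=(r>=0)&(r<im.shape[0])&(q>=0)&(q<im.shape[1])
    for dr in(0,1):
        for dc in(0,1):
            im[np.clip(r[ok]+dr,0,im.shape[0]-1),np.clip(q[ok]+dc,0,im.shape[1]-1)]=C[ok]
    for g in np.arange(.2,1.01,.1): cv2.putText(im,f'{g:.1f}',(0,int((x1-g)*s)),0,.4,(0,0,255),1)
    for g in np.arange(-.7,.61,.1): cv2.putText(im,f'{g:.1f}',(int((y1-g)*s),im.shape[0]-3),0,.4,(0,0,255),1)
    print(im.shape); cv2.imwrite(f'pics/ortho_{n}.png',cv2.convertScaleAbs(im,alpha=1.5))
E
```

```text
scene 130658 -0.00027989901603416907
(464, 783, 3)
side 103409 -0.001138540024750878
(464, 783, 3)
```

```bash
cat > /dev/null; ls pics
```

```text
a_scene.png
a_scene_d.npy
a_scene_p.npy
a_side.png
a_side_d.npy
a_side_p.npy
a_wrist.png
a_wrist_d.npy
a_wrist_p.npy
ortho_scene.png
ortho_side.png
```

View pics/ortho_scene.png

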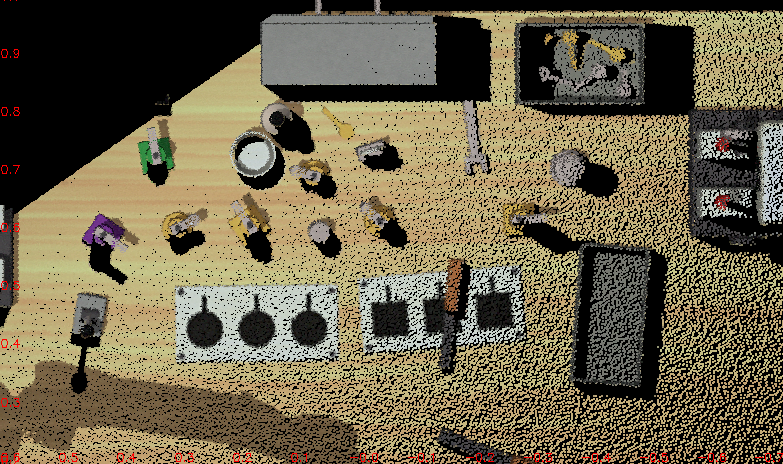

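View pics/ortho_side.png

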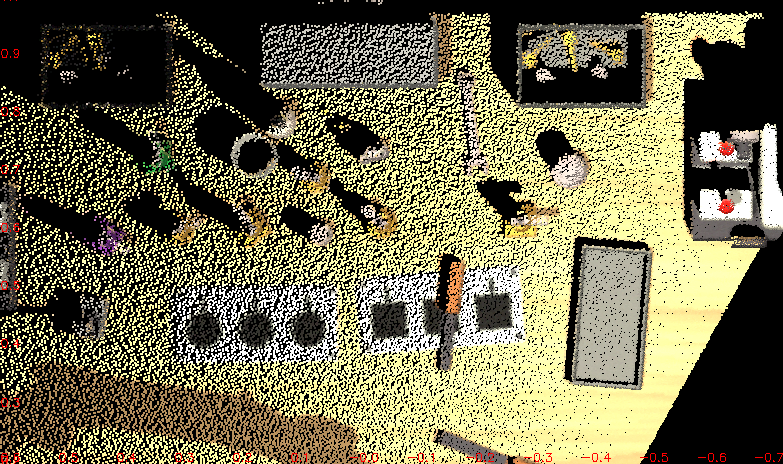

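The maps agree. In the ortho maps (580 px/m), the board file is ~0.19 m long and the other file is much longer. Next I measure the boards, file, tray and lever, and crop closely on the chosen items.

```bash
python3 - <<'E'
from h import *
for n in('scene','side'):
    c=cam(n); d=np.load(f'pics/a_{n}_d.npy'); p=np.load(f'pics/a_{n}_p.npy'); P=cloud(d,c)
    hsv=cv2.cvtColor(p,cv2.COLOR_BGR2HSV); g=p.max(-1)
    # board: low saturation & bright on z~3mm inside region
    reg=(abs(P[...,2])<.012)&(P[...,0]>.34)&(P[...,0]<.56)&(P[...,1]>-.31)&(P[...,1]<.31)
    wh=(reg&(hsv[...,1]<70)&(g>90)).astype(np.uint8)
    wh=cv2.morphologyEx(wh,cv2.MORPH_CLOSE,np.ones((3,3)))
    cs,_=cv2.findContours(wh,0,2)
    for k in cs:
        if cv2.contourArea(k)<150: continue
        h=cv2.convexHull(k)[:,0]; W=ray(h,.003,c)[:,:2]; r=cv2.minAreaRect((W*1000).astype(np.float32)); print(n,'board',np.round(r[0],1),np.round(r[1],1),round(r[2],2))
    dk=(reg&(g<75)).astype(np.uint8)
    cs,_=cv2.findContours(dk,0,2)
    for k in cs:
        if cv2.contourArea(k)<60: continue
        M=cv2.moments(k); uv=(M['m10']/M['m00'],M['m01']/M['m00']); print(n,'dark',np.round(uv),cv2.contourArea(k),np.round(ray(uv,.003,c)[0,:2],4))
# crops
p=np.load('pics/a_scene_p.npy'); q=np.load('pics/a_side_p.npy')
a=cv2.resize(p[110:330,180:480],None,fx=2.66,fy=2.66,interpolation=cv2.INTER_CUBIC); cv2.imwrite('pics/crop1.png',cv2.convertScaleAbs(a[:590],alpha=1.6))
a=cv2.resize(q[130:330,240:460],None,fx=2.9,fy=2.9,interpolation=cv2.INTER_CUBIC); cv2.imwrite('pics/crop2.png',cv2.convertScaleAbs(a,alpha=1.2))
E
```

```text
scene board [444.8 158.2] [133.  281.5] 0.85
scene board [463.  -97.7] [132.5 158.4] 4.29
scene board [ 475.3 -240. ] [133. 123.] 4.48
scene dark [415. 250.] 378.0 [0.4356 0.2482]
scene dark [384. 235.] 341.5 [0.4371 0.1585]
scene dark [354. 220.] 302.5 [0.4383 0.0686]
scene dark [310. 202.] 311.0 [ 0.4528 -0.0713]
scene dark [287. 188.] 327.5 [ 0.4448 -0.1611]
scene dark [260. 180.] 262.5 [ 0.4673 -0.2504]
side board [ 470.6 -237.1] [129.1 129.3] 4.85
side board [456.4 -88.9] [137.4 139.9] 2.45
side board [441.3 157.3] [131.4 282.8] 0.74
side dark [346. 273.] 288.5 [ 0.4628 -0.2516]
side dark [325. 253.] 154.0 [ 0.4468 -0.1585]
side dark [311. 235.] 204.5 [ 0.4481 -0.0722]
side dark [288. 211.] 129.5 [0.4324 0.0675]
side dark [277. 196.] 109.5 [0.4308 0.1576]
side dark [266. 183.] 95.0 [0.4299 0.2477]
```

View pics/crop1.png

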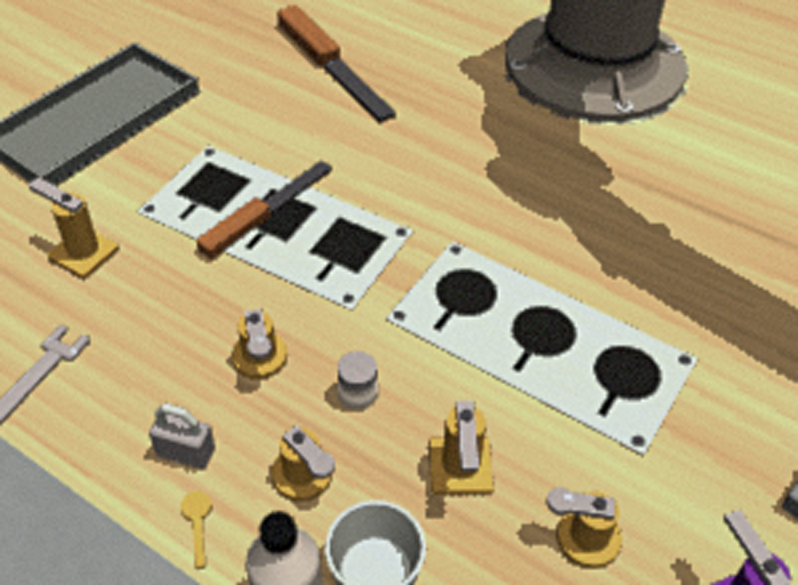

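View pics/crop2.png

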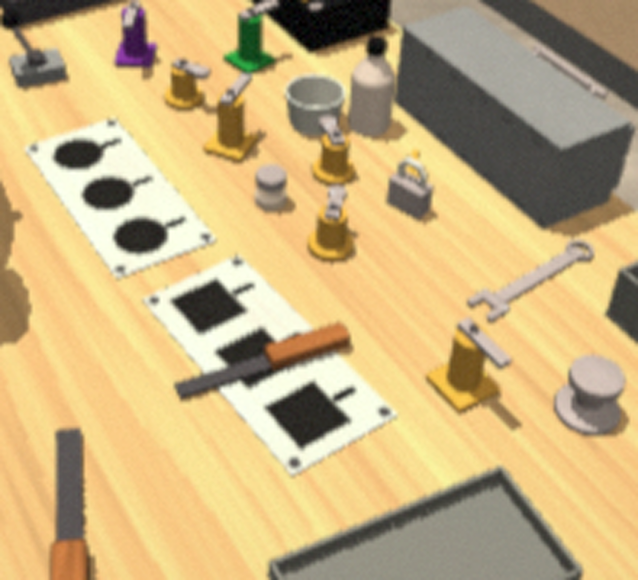

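Crops confirm the choice: 2 talls, 3 shorts, and the wooden-handled shorter file on the square board. The green and purple ones are look-alikes. A dark rivet marks the axis on each cam. Now measuring cylinders, file, tray and lever.

```bash
cat > cyl.py <<'E'
from h import *
def cams(n,p,d,c,items):
    P=cloud(d,c); hsv=cv2.cvtColor(p,cv2.COLOR_BGR2HSV); out={}
    for k,(x,y,zt) in items.items():
        m=(d>0)&(np.hypot(P[...,0]-x,P[...,1]-y)<.075)&(P[...,2]>zt-.011)&(P[...,2]<zt+.02)
        m=(m&(hsv[...,1]<90)).astype(np.uint8)
        cs,_=cv2.findContours(m,0,2)
        if not cs: print(n,k,'none'); continue
        q=max(cs,key=cv2.contourArea)[:,0]; W=ray(q,zt,c)[:,:2]*1000
        r=cv2.minAreaRect(W.astype(np.float32)); b=cv2.boxPoints(r)
        L=r[1]; e=(b[1]-b[0],b[2]-b[1]); v=max(e,key=np.linalg.norm); v=v/np.linalg.norm(v)
        # brass barrel centroid just below: sign
        mb=(d>0)&(np.hypot(P[...,0]-r[0][0]/1e3,P[...,1]-r[0][1]/1e3)<.06)&(P[...,2]>.016)&(P[...,2]<zt-.012)&(hsv[...,1]>100)
        B=P[mb][:,:2]*1000
        cc=np.array(r[0]); 
        if len(B):
            mid=B.mean(0)
            # circle fit R17
            from scipy.optimize import least_squares
            o=-c[3].T@c[4]; dirc=(mid-o[:2]*1000); dirc/=np.linalg.norm(dirc)
            s=least_squares(lambda a:np.hypot(*(B-a).T)-17,mid+dirc*12,loss='soft_l1').x
            if v@(cc-s)<0: v=-v
            tip=cc+v*max(L)/2; ax=tip-v*(48 if zt>.07 else 42)
        print(n,k,'rect c',np.round(cc,1),'LxW',np.round(sorted(L),1),'yaw %.1f'%np.degrees(np.arctan2(v[1],v[0])),'axis(tip)',np.round(ax,1),'axis(barrel)',np.round(s,1),len(B))
E
python3 - <<'E'
from cyl import *
items={'T_right':(.62,-.29,.084),'T_left':(.60,.17,.084),'S_a':(.60,.28,.060),'S_b':(.69,.055,.06),'S_c':(.61,-.055,.06)}
for n in('scene','side'):
    c=cam(n); d=np.load(f'pics/a_{n}_d.npy'); p=np.load(f'pics/a_{n}_p.npy'); cams(n,p,d,c,items)
    P=cloud(d,c); hsv=cv2.cvtColor(p,cv2.COLOR_BGR2HSV)
    # file: points above board
    m=(d>0)&(P[...,2]>.007)&(P[...,2]<.035)&(P[...,0]>.33)&(P[...,0]<.58)&(P[...,1]<-.09)&(P[...,1]>-.22)
    cs,_=cv2.findContours(m.astype(np.uint8),0,2); q=max(cs,key=cv2.contourArea)[:,0]
    hm=hsv[q[:,1],q[:,0],1]>140
    W=np.where(hm[:,None],ray(q,.023,c)[:,:2],ray(q,.012,c)[:,:2])*1000
    r=cv2.minAreaRect(W.astype(np.float32)); print(n,'file',r, 'handle mean',np.round(ray(q[hm].mean(0),.023,c)[0,:2]*1000))
    # tray rim
    m=(d>0)&(P[...,2]>.016)&(P[...,2]<.032)&(P[...,0]>.28)&(P[...,0]<.6)&(P[...,1]<-.36)&(P[...,1]>-.58)
    W=P[m][:,:2]*1000; print(n,'tray',cv2.minAreaRect(W.astype(np.float32)))
    m=(d>0)&(P[...,2]>.03)&(P[...,0]>.3)&(P[...,0]<.5)&(P[...,1]>.38)&(P[...,1]<.52)&(P[...,2]<.13)
    L=P[m]; print(n,'lever z,x,y'); 
    for z in(.035,.05,.065,.08,.095,.11):
        w=L[abs(L[:,2]-z)<.006]
        if len(w): print(z,np.round(w.mean(0),3),len(w))
E
```

```text
scene T_right rect c [ 624.8 -308.1] LxW [17.2 67.8] yaw -86.7 axis(tip) [ 624. -294.] axis(barrel) [ 622.7 -295.2] 193
scene T_left rect c [627.9 180.9] LxW [14.4 63. ] yaw 35.5 axis(tip) [614.5 171.3] axis(barrel) [612.3 170.7] 111
scene S_a rect c [615.7 280.7] LxW [23.9 53.4] yaw -58.6 axis(tip) [607.7 293.8] axis(barrel) [608.2 294.9] 112
scene S_b rect c [701.8  75.3] LxW [22.  54.3] yaw 71.1 axis(tip) [697.   61.2] axis(barrel) [697.9  59.7] 74
scene S_c rect c [631.3 -40.2] LxW [19.9 56.5] yaw 43.7 axis(tip) [621.4 -49.7] axis(barrel) [620.1 -53.9] 45
scene file ((464.03155517578125, -173.86041259765625), (42.4512825012207, 194.35443115234375), 83.52386474609375) handle mean [ 513. -172.]
scene tray ((457.9214782714844, -451.09954833984375), (125.15261840820312, 241.78289794921875), 85.59150695800781)
scene lever z,x,y
0.035 [0.459 0.447 0.034] 109
0.05 [0.45  0.449 0.05 ] 23
0.065 [0.443 0.449 0.065] 26
0.08 [0.438 0.45  0.08 ] 24
0.095 [0.437 0.451 0.097] 46
0.11 [0.429 0.452 0.107] 55
side T_right rect c [ 617.8 -313.9] LxW [16.7 64.5] yaw -89.8 axis(tip) [ 617.7 -298.1] a
[... 206 characters left out ...]
tip) [604.6 291.4] axis(barrel) [605.6 294.2] 61
side S_b rect c [694.5  71. ] LxW [22.1 55.5] yaw 71.2 axis(tip) [689.9  57.5] axis(barrel) [695.7  58.5] 68
side S_c rect c [627.1 -46.7] LxW [20.1 53.1] yaw 51.9 axis(tip) [617.6 -58.9] axis(barrel) [618.  -54.3] 74
side file ((457.2543029785156, -177.55169677734375), (39.59717559814453, 193.41355895996094), 82.30975341796875) handle mean [ 504. -183.]
side tray ((454.2626647949219, -453.24554443359375), (122.19056701660156, 241.43588256835938), 85.73193359375)
side lever z,x,y
0.035 [0.453 0.444 0.034] 17
0.05 [0.443 0.445 0.049] 7
0.065 [0.436 0.448 0.064] 8
0.08 [0.429 0.447 0.079] 7
0.095 [0.421 0.443 0.096] 15
0.11 [0.424 0.446 0.107] 6
```

```bash
cat > to.py <<'E'
import sys
from h import *
from scipy.spatial.transform import Rotation as Ro
def q2R(q): return Ro.from_quat([q[1],q[2],q[3],q[0]]).as_matrix()
if __name__=='__main__':
    a=[float(v) for v in sys.argv[1:5]]
    s=bot.sense(); R=q2R(s['ee_rot']); p=np.array(s['ee_pos'])
    yaw=np.degrees(np.arctan2(R[1,0],R[0,0]))
    ty=np.radians(a[3]); Rt=np.array([[np.cos(ty),np.sin(ty),0],[np.sin(ty),-np.cos(ty),0],[0,0,-1]])
    t=R.T@(np.array(a[:3])-p)/.5; dr=np.degrees(Ro.from_matrix(R.T@Rt).as_rotvec())/90
    print('t %.1f pos %s yaw %.1f w %.3f F %s'%(s['clock'],np.round(p,4),yaw,s['grip_width'],np.round(s['ft_force'],1)),
     'SHIFT',np.round(t,3),'DR',np.round(dr,3),'rows>=%.1f,%.1f'%(np.linalg.norm(t)*10,np.linalg.norm(dr)*90/8.59), 'q',np.round(s['joints'],2))
E
python3 to.py 0.44 0.36 0.28 173.5
```

```text
t 0.1 pos [0.2242 0.6362 0.1996] yaw 160.6 w 1.003 F [-0.2 -0.1 -0.7] SHIFT [-0.591 -0.378 -0.16 ] DR [-0.001 -0.    -0.143] rows>=7.2,1.5 q [-1.34  0.48  0.02  1.56 -0.01  1.11 -0.08]
```

```bash
python3 -m creep '[{"translation":[-0.12,-0.08,-0.16],"dr":[0,0,-0.07],"hand":1},{"translation":[-0.2,-0.13,-0.16],"dr":[0,0,-0.143],"hand":1},{"translation":[-0.28,-0.18,-0.16],"dr":[0,0,-0.143],"hand":1},{"translation":[-0.36,-0.23,-0.16],"dr":[0,0,-0.143],"hand":1},{"translation":[-0.44,-0.28,-0.16],"dr":[0,0,-0.143],"hand":1}]' 40; python3 to.py 0.47 0.1 0.28 173.5
```

```text
clock: 0.65
ee_pos: [0.3651, 0.4568, 0.2794]
ee_rot: [0.0, 0.057, 0.998, 0.001]
ft_force: [0.8, 1.6, -0.2]
grip_width: 1.0
t 0.7 pos [0.3651 0.4568 0.2794] yaw 173.5 w 1.000 F [ 0.8  1.6 -0.2] SHIFT [-0.29  -0.685 -0.002] DR [ 0.001  0.    -0.   ] rows>=7.4,0.0 q [-1.04  0.26  0.05  1.68 -0.01  1.19  0.47]
```

```bash
python3 -m creep '[{"translation":[-0.2,-0.46,0],"dr":[0,0,0],"hand":1},{"translation":[-0.2,-0.46,0],"dr":[0,0,0],"hand":1},{"translation":[-0.2,-0.46,0],"dr":[0,0,0],"hand":1},{"translation":[-0.2,-0.46,0],"dr":[0,0,0],"hand":1},{"translation":[-0.2,-0.46,0],"dr":[0,0,0],"hand":1}]' >/dev/null;  python3 to.py 0.485 -0.178 0.26 173.5
```

```text
t 1.1 pos [0.437  0.2169 0.2786] yaw 173.5 w 1.002 F [1.1 0.1 0. ] SHIFT [-0.185 -0.774  0.037] DR [ 0.  0. -0.] rows>=8.0,0.0 q [-0.77  0.09  0.19  1.9  -0.02  1.16  0.89]
```

```bash
python3 -m creep '[{"translation":[-0.1,-0.4,0.037],"dr":[0,0,0],"hand":1},{"translation":[-0.1,-0.4,0.037],"dr":[0,0,0],"hand":1},{"translation":[-0.1,-0.4,0.037],"dr":[0,0,0],"hand":1},{"translation":[-0.1,-0.4,0.037],"dr":[0,0,0],"hand":1},{"translation":[-0.1,-0.4,0.037],"dr":[0,0,0],"hand":1}]' >/dev/null; python3 -m creep '[{"translation":[-0.085,-0.374,0],"dr":[0,0,0],"hand":1},{"translation":[-0.085,-0.374,0],"dr":[0,0,0],"hand":1},{"translation":[-0.085,-0.374,0],"dr":[0,0,0],"hand":1},{"translation":[-0.085,-0.374,0],"dr":[0,0,0],"hand":1},{"translation":[-0.085,-0.374,0],"dr":[0,0,0],"hand":1}]' ; cat > look.py <<'E'
import sys
from h import *
n,name=sys.argv[1],sys.argv[2]
c=bot.camera_info(n); p,d=bot.snapshot(n)
np.savez(f'pics/{name}.npz',p=p,d=d,**{k:np.array(c[k]) for k in c})
cv2.imwrite(f'pics/{name}.png',cv2.convertScaleAbs(p,alpha=1.3))
E
cat >> h.py <<'E'
def load(name):
    z=np.load(f'pics/{name}.npz'); f=200/np.tan(np.radians(float(z['vertical_fov'])/2)); return z['p'],z['d'],(f,float(z['cx']),float(z['cy']),z['R'],z['t'])
E
python3 look.py wrist w1; python3 -c "
from h import *
p,d,c=load('w1');print('cam pos',-c[3].T@c[4])"
```

```text
clock: 2.15
ee_pos: [0.4841, -0.1816, 0.2604]
ee_rot: [0.0, 0.061, 0.998, -0.001]
ft_force: [-0.8, 0.6, -0.7]
grip_width: 0.997
cam pos [ 0.41169445 -0.17224462  0.44451741]
```

View pics/w1.png

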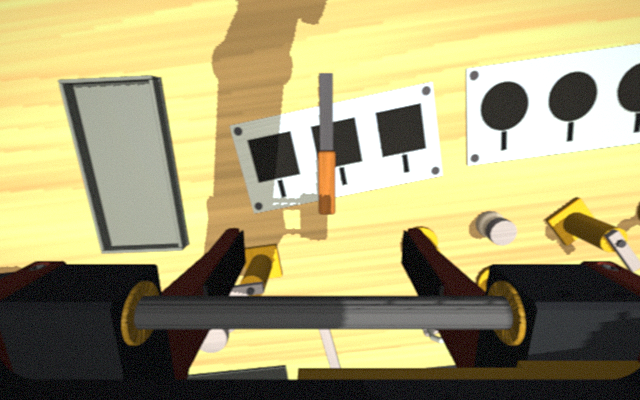

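Wrist view: tray at (125,165), square seats at (272,157), (340,140) and (401,130), and the file handle at (327,180) with the blade up to (326,75). The round board is at the right. Measuring from here.

```bash
python3 - <<'E'
from h import *
p,d,c=load('w1'); P=cloud(d,c); hsv=cv2.cvtColor(p,cv2.COLOR_BGR2HSV); g=p.max(-1)
up=np.zeros(g.shape,bool); up[:225]=1
# file
def rect(m,z,lab,minA=60):
    cs,_=cv2.findContours(m.astype(np.uint8),0,2)
    for k in cs:
        if cv2.contourArea(k)<minA: continue
        W=ray(k[:,0],z,c)[:,:2]*1000; r=cv2.minAreaRect(W.astype(np.float32)); print(lab,np.round(cv2.boundingRect(k)),np.round(r[0],1),np.round(r[1],1),round(r[2],1))
h=up&(hsv[...,1]>150)&(hsv[...,0]<16)&(P[...,2]>.012)&(P[...,2]<.04); rect(h,.023,'handle')
b=up&(g<110)&(hsv[...,1]<90); b[:, :300]=0; b[:,345:]=0; b[120:]=0; rect(b,.012,'blade')
dk=up&(g<60)&(P[...,0]>.3); 
cs,_=cv2.findContours(dk.astype(np.uint8),0,2)
for k in cs:
    if cv2.contourArea(k)<60: continue
    x,y,w,hh=cv2.boundingRect(k)
    W=ray(k[:,0],.003,c)[:,:2]*1000; r=cv2.minAreaRect(W.astype(np.float32)); print('dark',(x,y,w,hh),np.round(r[0],1),np.round(r[1],1),round(r[2],1))
tr=up&(P[...,1]<-.38)&(P[...,2]>.018)&(P[...,2]<.03); W=P[tr][:,:2]*1000; print('tray',cv2.minAreaRect(W.astype(np.float32)))
wh=(up&(g>150)&(hsv[...,1]<45)&(abs(P[...,2]-.003)<.01)&(P[...,1]>-.36)).astype(np.uint8); rect(wh,.003,'board',500)
print('tablez',np.median(P[20:60,330:][d[20:60,330:]>0][:,2]))
E
```

```text
handle [318 151  17  64] [ 506.5 -180.4] [21.5 88.6] 83.6
blade [319  74  13  46] [ 393.6 -168.4] [15.7 56.3] 83.4
dark (248, 132, 51, 50) [ 464.4 -250. ] [60.  58.9] 4.8
dark (312, 126, 8, 27) [ 447. -188.] [ 9.6 35.5] 82.8
dark (333, 119, 28, 47) [ 455.9 -148.7] [59.  35.2] 4.2
dark (377, 105, 48, 51) [449.4 -70.2] [58.9 58.2] 4.9
dark (482, 82, 45, 48) [433.9  69.6] [59.5 59.7] 42.2
dark (63, 80, 85, 145) [ 437.2 -463.2] [112.8 199. ] 85.6
dark (152, 77, 32, 148) [ 443.9 -395.6] [  8.  206.3] 85.8
dark (550, 73, 46, 48) [432.7 160. ] [60.3 58.9] 3.9
dark (618, 64, 22, 47) [433.8 233. ] [59.7 27. ] 8.0
tray ((436.44903564453125, -449.5418395996094), (121.94215393066406, 200.2459259033203), 85.5684814453125)
board [272 106  48  94] [ 463.9 -219.4] [ 63.9 132.2] 80.3
board [333  82 110 115] [461.4 -97.7] [129.7 156.2] 4.8
board [466  44 174 122] [442.9 137.4] [129.7 236.9] 0.8
tablez -5.797217925449504e-05
```

```bash
python3 to.py 0.483 -0.178 0.0075 173.9
```

```text
t 2.2 pos [ 0.4843 -0.1782  0.26  ] yaw 173.2 w 0.999 F [0.7 1.5 1. ] SHIFT [0.003 0.    0.505] DR [-0.001 -0.    -0.008] rows>=5.1,0.1 q [-0.26  0.16  0.56  1.89 -0.1   1.12  1.79]
```

```bash
python3 -m creep '[{"translation":[0.003,0,0.1],"dr":[0,0,-0.008],"hand":0.3},{"translation":[0.003,0,0.2],"dr":[0,0,-0.008],"hand":0.3},{"translation":[0.003,0,0.3],"dr":[0,0,-0.008],"hand":0.3},{"translation":[0.003,0,0.38],"dr":[0,0,-0.008],"hand":0.3},{"translation":[0.003,0,0.42],"dr":[0,0,-0.008],"hand":0.3}]' 30 >/dev/null;  python3 to.py 0.483 -0.178 0.0075 173.9
```

```text
t 2.7 pos [ 0.4812 -0.1724  0.0466] yaw 174.3 w 0.655 F [ 0.  -0.3  0.3] SHIFT [-0.005 -0.011  0.078] DR [ 0.001 -0.004  0.005] rows>=0.8,0.1 q [-0.14  0.46  0.45  2.09 -0.32  0.66  2.  ]
```

```bash
python3 -m creep '[{"translation":[0,0,0.03],"dr":[0,0,0],"hand":0.3},{"translation":[0,0,0.03],"dr":[0,0,0],"hand":0.3},{"translation":[0,0,0.03],"dr":[0,0,0],"hand":0.3}]' 30 >/dev/null;  python3 to.py 0.483 -0.178 0.0075 173.9
```

```text
t 3.0 pos [ 0.4835 -0.1743  0.0353] yaw 174.3 w 0.649 F [-1.2 -0.2  0. ] SHIFT [ 0.    -0.008  0.056] DR [ 0.001 -0.     0.004] rows>=0.6,0.0 q [-0.12  0.48  0.44  2.09 -0.34  0.64  2.02]
```

```bash
python3 -m creep '[{"translation":[0,-0.006,0.03],"dr":[0,0,0],"hand":0.3},{"translation":[0,-0.006,0.05],"dr":[0,0,0],"hand":0.3},{"translation":[0,-0.006,0.056],"dr":[0,0,0],"hand":0.3},{"translation":[0,-0.006,0.056],"dr":[0,0,0],"hand":0.3},{"translation":[0,-0.006,0.056],"dr":[0,0,0],"hand":0.3}]' 30 ;  python3 to.py 0.483 -0.178 0.0075 173.9
```

```text
clock: 3.5
ee_pos: [0.483, -0.1788, 0.0072]
ee_rot: [0.0, 0.051, 0.999, 0.0]
ft_force: [-0.1, 0.4, -0.0]
grip_width: 0.649
t 3.5 pos [ 0.483  -0.1788  0.0072] yaw 174.2 w 0.649 F [-0.1  0.4 -0. ] SHIFT [ 0.     0.002 -0.001] DR [0.    0.    0.003] rows>=0.0,0.0 q [-0.09  0.53  0.41  2.1  -0.37  0.58  2.05]
```

Close, then lift.

```bash
python3 -m creep '[{"translation":[0,0,0],"dr":[0,0,0],"hand":-1},{"translation":[0,0,0],"dr":[0,0,0],"hand":-1},{"translation":[0,0,0],"dr":[0,0,0],"hand":-1},{"translation":[0,0,0],"dr":[0,0,0],"hand":-1},{"translation":[0,0,0],"dr":[0,0,0],"hand":-1}]' 30; python3 -m creep '[{"translation":[0,0,-0.03],"dr":[0,0,0],"hand":-1},{"translation":[0,0,-0.08],"dr":[0,0,0],"hand":-1},{"translation":[0,0,-0.15],"dr":[0,0,0],"hand":-1},{"translation":[0,0,-0.2],"dr":[0,0,0],"hand":-1},{"translation":[0,0,-0.2],"dr":[0,0,0],"hand":-1}]' 30;  python3 to.py 0.456 -0.451 0.11 175.6
```

```text
clock: 4.0
ee_pos: [0.4829, -0.1787, 0.0072]
ee_rot: [0.0, 0.051, 0.999, 0.0]
ft_force: [-0.7, -0.3, 0.2]
grip_width: 0.234
clock: 4.5
ee_pos: [0.4852, -0.1795, 0.1102]
ee_rot: [0.003, 0.051, 0.999, -0.0]
ft_force: [0.2, 0.5, -0.1]
grip_width: 0.005
t 4.5 pos [ 0.4852 -0.1795  0.1102] yaw 174.2 w 0.005 F [ 0.2  0.5 -0.1] SHIFT [ 0.003 -0.546  0.   ] DR [-0.     0.004 -0.016] rows>=5.5,0.2 q [-0.19  0.36  0.52  2.05 -0.25  0.79  1.95]
```

```bash
python3 look.py wrist w2; python3 look.py side s2; python3 - <<'E'
from h import *
p,d,c=load('s2'); cv2.imwrite('pics/s2c.png',cv2.resize(p[180:320,260:460],None,fx=3.5,fy=3.5))
E
```

```text
(no output)
```

View pics/w2.png

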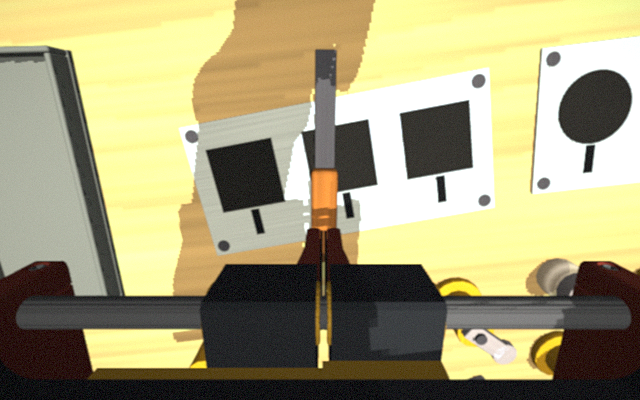

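View pics/s2c.png

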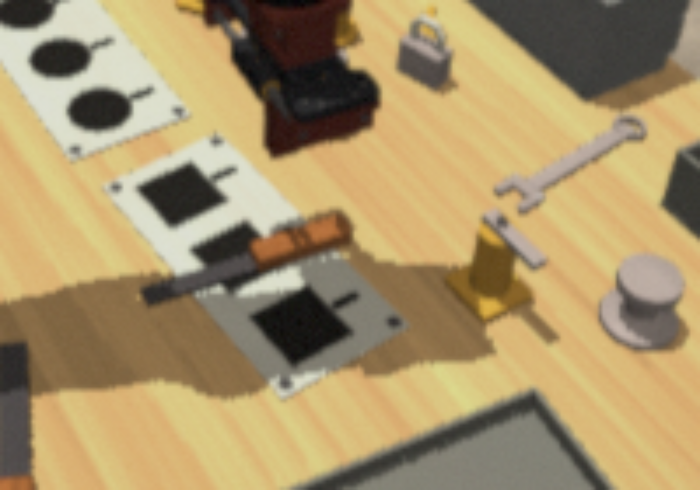

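```bash
python3 - <<'E'
from h import *
for nm in('w1','w2'):
    p,d,c=load(nm); P=cloud(d,c); hsv=cv2.cvtColor(p,cv2.COLOR_BGR2HSV); g=p.max(-1)
    h=(hsv[...,1]>150)&(hsv[...,0]<16)&(P[...,2]>.008)&(P[...,2]<.05)&(P[...,1]<-.12)&(P[...,1]>-.24)&(P[...,0]<.56)
    h[235:]=0
    W=P[h]; print(nm,len(W),np.round(W.mean(0),4),np.round(np.percentile(W[:,2],[5,25,50,75,95]),4), cv2.minAreaRect((W[:,:2]*1000).astype(np.float32)))
    b=(g<110)&(P[...,1]<-.13)&(P[...,1]>-.2)&(P[...,0]<.42)&(P[...,2]>.004)&(P[...,2]<.03); W=P[b]; print(np.round(W.mean(0),4), cv2.minAreaRect((W[:,:2]*1000).astype(np.float32)))
E
```

```text
w1 948 [ 0.504  -0.1801  0.0225] [0.0208 0.022  0.0227 0.0232 0.0241] ((506.89605712890625, -180.6483154296875), (21.767288208007812, 88.30387878417969), 83.11360931396484)
[ 0.392  -0.1677  0.0098] ((392.73114013671875, -168.23309326171875), (15.837591171264648, 55.43084716796875), 83.4423599243164)
w2 1457 [ 0.4877 -0.1789  0.0222] [0.02   0.0219 0.0225 0.023  0.0237] ((490.51202392578125, -179.09967041015625), (23.468517303466797, 55.746124267578125), 83.76792907714844)
[ 0.3909 -0.1681  0.0097] ((392.2572326660156, -168.06455993652344), (17.586477279663086, 56.78009796142578), 83.7011489868164)
```

The file didn't move; the grip slipped off because the fingers had not fully closed. Retry lower, with a longer close before lifting.

```bash
python3 -m creep '[{"translation":[0,0,0],"dr":[0,0,0],"hand":0.2},{"translation":[0,0,0],"dr":[0,0,0],"hand":0.2},{"translation":[0,0,0],"dr":[0,0,0],"hand":0.2},{"translation":[0,0,0],"dr":[0,0,0],"hand":0.2},{"translation":[0,0,0],"dr":[0,0,0],"hand":0.2}]' 60 >/dev/null; python3 -m creep '[{"translation":[-0.001,-0.002,0.07],"dr":[0,0,0],"hand":0.2},{"translation":[-0.001,-0.002,0.14],"dr":[0,0,0],"hand":0.2},{"translation":[-0.001,-0.002,0.2],"dr":[0,0,0],"hand":0.2},{"translation":[-0.001,-0.002,0.2],"dr":[0,0,0],"hand":0.2},{"translation":[-0.001,-0.002,0.2],"dr":[0,0,0],"hand":0.2}]' 60 ;  python3 to.py 0.483 -0.178 0.0045 173.8
```

```text
clock: 5.6
ee_pos: [0.4831, -0.1801, 0.0074]
ee_rot: [-0.0, 0.051, 0.999, -0.0]
ft_force: [0.6, 0.1, 1.0]
grip_width: 0.602
t 5.6 pos [ 0.4831 -0.1801  0.0074] yaw 174.1 w 0.602 F [0.6 0.1 1. ] SHIFT [0.001 0.004 0.006] DR [-0.    -0.001  0.004] rows>=0.1,0.0 q [-0.09  0.53  0.41  2.1  -0.38  0.58  2.06]
```

```bash
python3 -m creep '[{"translation":[0,0.003,0.006],"dr":[0,0,0],"hand":0.2},{"translation":[0,0.003,0.006],"dr":[0,0,0],"hand":-1},{"translation":[0,0.003,0.006],"dr":[0,0,0],"hand":-1},{"translation":[0,0.003,0.006],"dr":[0,0,0],"hand":-1},{"translation":[0,0.003,0.006],"dr":[0,0,0],"hand":-1}]' 60 ;python3 -m creep '[{"translation":[0,0,0],"dr":[0,0,0],"hand":-1},{"translation":[0,0,0],"dr":[0,0,0],"hand":-1},{"translation":[0,0,0],"dr":[0,0,0],"hand":-1}]' 60
```

```text
clock: 6.1
ee_pos: [0.4837, -0.1783, 0.0046]
ee_rot: [0.0, 0.051, 0.999, -0.0]
ft_force: [-0.6, 0.3, -0.8]
grip_width: 0.274
clock: 6.4
ee_pos: [0.4834, -0.1783, 0.0041]
ee_rot: [-0.0, 0.051, 0.999, 0.0]
ft_force: [-0.5, 0.4, 0.2]
grip_width: 0.017
```

```bash
python3 look.py wrist w3; python3 look.py scene c3; python3 look.py side s3; python3 - <<'E'
from h import *
p,d,c=load('c3'); a=cv2.resize(p[110:250,200:360],None,fx=4,fy=4); q,d,c=load('s3'); b=cv2.resize(q[210:310,270:400],None,fx=5,fy=5); cv2.imwrite('pics/c3c.png',cv2.convertScaleAbs(a,alpha=1.5)); cv2.imwrite('pics/s3c.png',b)
E
```

```text
(no output)
```

View pics/w3.png

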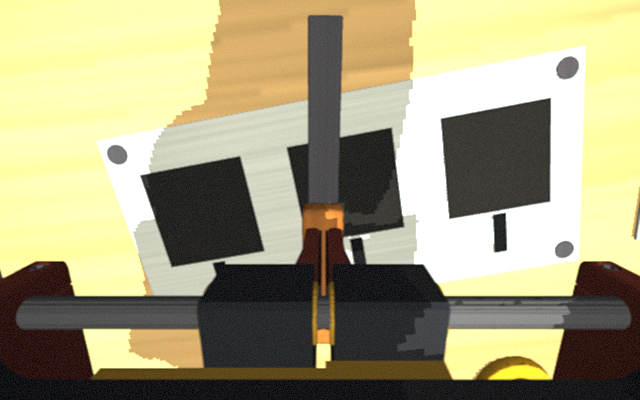

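View pics/c3c.png

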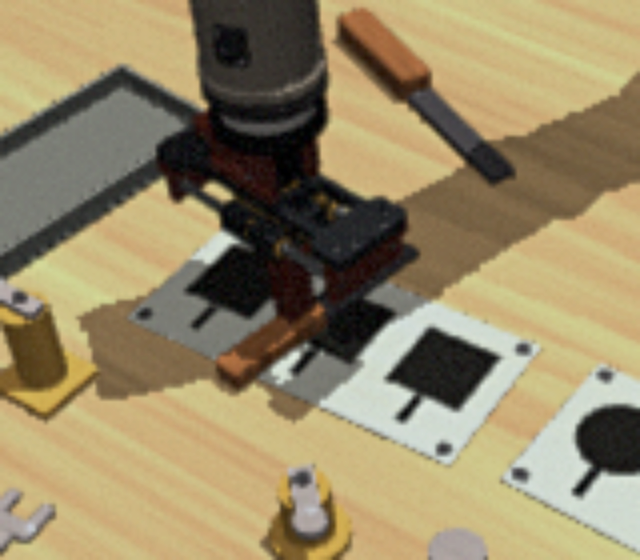

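View pics/s3c.png

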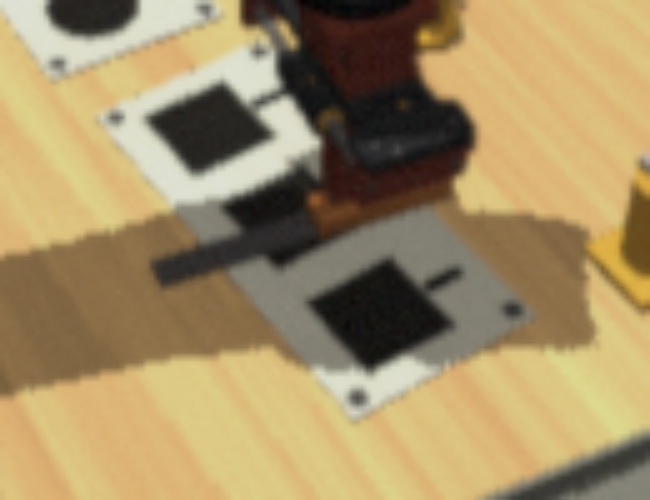

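```bash
python3 - <<'E'
from h import *
print(bot.grip_point_offset, bot.sense()['ft_force'],bot.sense()['grip_width'])
p,d,c=load('w3'); P=cloud(d,c)
for r in(205,212,220,226,232,238,245,255,265): print(r,[tuple(np.round(P[r,k],3)) for k in(308,316,325,334,342)])
p,d,c=load('c3');P=cloud(d,c)
for r in range(185,202,3): print(r,[tuple(np.round(P[r,k],3)) for k in range(266,286,4)])
E
```

```text
0.0187 [0.62686551 0.30319814 0.25508045] 0.0028968921065240477
205 [(np.float64(0.462), np.float64(-0.185), np.float64(0.012)), (np.float64(0.463), np.float64(-0.18), np.float64(0.013)), (np.float64(0.463), np.float64(-0.175), np.float64(0.013)), (np.float64(0.464), np.float64(-0.17), np.float64(0.013)), (np.float64(0.467), np.float64(-0.165), np.float64(0.004))]
212 [(np.float64(0.463), np.float64(-0.185), np.float64(0.022)), (np.float64(0.464), np.float64(-0.18), np.float64(0.022)), (np.float64(0.465), np.float64(-0.175), np.float64(0.021)), (np.float64(0.465), np.float64(-0.17), np.float64(0.022)), (np.float64(0.466), np.float64(-0.166), np.float64(0.02))]
220 [(np.float64(0.468), np.float64(-0.185), np.float64(0.023)), (np.float64(0.468), np.float64(-0.181), np.float64(0.023)), (np.float64(0.469), np.float64(-0.176), np.float64(0.023)), (np.float64(0.469), np.float64(-0.171), np.float64(0.023)), (np.float64(0.47), np.float64(-0.166), np.float64(0.022))]
226 [(np.float64(0.472), np.float64(-0.186), np.float64(0.022)), (np.float64(0.472), np.float64(-0.181), np.float64(0.021)), (n
[... 2814 characters left out ...]
at64(-0.166), np.float64(0.004)), (np.float64(0.476), np.float64(-0.156), np.float64(0.006))]
197 [(np.float64(0.525), np.float64(-0.171), np.float64(0.026)), (np.float64(0.512), np.float64(-0.17), np.float64(0.015)), (np.float64(0.497), np.float64(-0.168), np.float64(0.004)), (np.float64(0.489), np.float64(-0.16), np.float64(0.002)), (np.float64(0.484), np.float64(-0.15), np.float64(0.003))]
200 [(np.float64(0.526), np.float64(-0.172), np.float64(0.014)), (np.float64(0.511), np.float64(-0.172), np.float64(0.001)), (np.float64(0.506), np.float64(-0.161), np.float64(0.002)), (np.float64(0.499), np.float64(-0.152), np.float64(0.002)), (np.float64(0.493), np.float64(-0.142), np.float64(0.004))]
```

The fingers shut at constant speed with no stop. So the pads, centred ~19 mm above the tips, passed above the 23 mm handle top. I'll open and probe lower in small steps, watching the force.

```bash
python3 -m creep '[{"translation":[0,0,-0.04],"dr":[0,0,0],"hand":-0.1},{"translation":[0,0,-0.06],"dr":[0,0,0],"hand":-0.1},{"translation":[0,0,-0.06],"dr":[0,0,0],"hand":-0.1},{"translation":[0,0,-0.06],"dr":[0,0,0],"hand":-0.1},{"translation":[0,0,-0.06],"dr":[0,0,0],"hand":-0.1}]' 60 | tail -2;python3 -m creep '[{"translation":[0,0,0.05],"dr":[0,0,0],"hand":-0.1},{"translation":[0,0,0.056],"dr":[0,0,0],"hand":-0.1},{"translation":[0,0,0.06],"dr":[0,0,0],"hand":-0.1},{"translation":[0,0,0.062],"dr":[0,0,0],"hand":-0.1},{"translation":[0,0,0.064],"dr":[0,0,0],"hand":-0.1}]' 60
python3 -m creep '[{"translation":[0,0,0.002],"dr":[0,0,0],"hand":-0.1},{"translation":[0,0,0.004],"dr":[0,0,0],"hand":-0.1},{"translation":[0,0,0.004],"dr":[0,0,0],"hand":-0.1}]'
```

```text
ft_force: [0.7, -0.1, -0.5]
grip_width: 0.42
clock: 7.55
ee_pos: [0.4838, -0.1785, 0.0025]
ee_rot: [0.0, 0.051, 0.999, -0.0]
ft_force: [-0.6, -0.1, -0.1]
grip_width: 0.445
clock: 7.85
ee_pos: [0.4835, -0.1782, 0.0002]
ee_rot: [0.0, 0.051, 0.999, 0.0]
ft_force: [0.2, -0.2, -1.1]
grip_width: 0.449
```

```bash
python3 -m creep '[{"translation":[0,0,0.004],"dr":[0,0,0],"hand":-0.1},{"translation":[0,0,0.006],"dr":[0,0,0],"hand":-0.1},{"translation":[0,0,0.006],"dr":[0,0,0],"hand":-0.1}]'; python3 -m creep '[{"translation":[0,0,0.003],"dr":[0,0,0],"hand":-0.1},{"translation":[0,0,0.006],"dr":[0,0,0],"hand":-0.1},{"translation":[0,0,0.006],"dr":[0,0,0],"hand":-0.1}]'
```

```text
clock: 8.15
ee_pos: [0.4833, -0.1782, -0.003]
ee_rot: [-0.0, 0.051, 0.999, 0.0]
ft_force: [-0.4, -0.4, -0.2]
grip_width: 0.45
clock: 8.45
ee_pos: [0.4833, -0.1782, -0.0061]
ee_rot: [-0.0, 0.051, 0.999, 0.0]
ft_force: [0.0, 0.4, -0.7]
grip_width: 0.447
```

```bash
python3 -m creep '[{"translation":[0,0,0],"dr":[0,0,0],"hand":-1},{"translation":[0,0,0],"dr":[0,0,0],"hand":-1},{"translation":[0,0,0],"dr":[0,0,0],"hand":-1},{"translation":[0,0,0],"dr":[0,0,0],"hand":-1}]' 60; 
```

```text
clock: 8.85
ee_pos: [0.4835, -0.1783, -0.0058]
ee_rot: [0.0, 0.051, 0.999, -0.0]
ft_force: [0.6, 0.2, -0.6]
grip_width: 0.262
```

```bash
python3 look.py side s4; python3 look.py wrist w4;python3 - <<'E'
from h import *
q,d,c=load('s4'); b=cv2.resize(q[210:310,270:400],None,fx=5,fy=5); cv2.imwrite('pics/s4c.png',b)
E
```

```text
(no output)
```

View pics/w4.png

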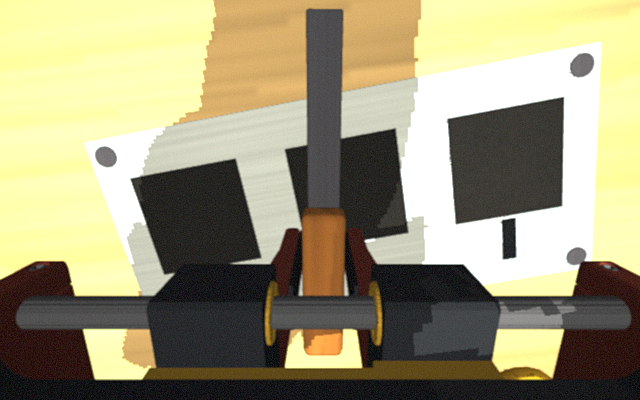

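View pics/s4c.png

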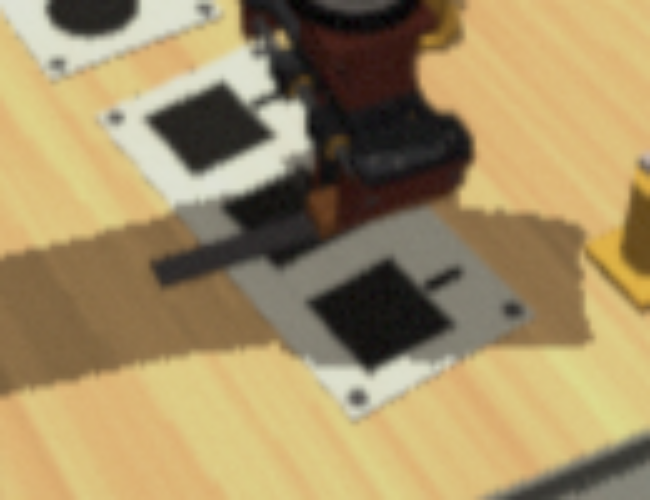

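Now the fingers straddle the handle and stop at 0.262 (23 mm). So the real fingertips sit roughly 20 mm above the reported TCP. I'll open a little and probe lower for a deeper grip.

```bash
python3 -m creep '[{"translation":[0,0,0],"dr":[0,0,0],"hand":-0.2},{"translation":[0,0,0],"dr":[0,0,0],"hand":-0.2},{"translation":[0,0,0.005],"dr":[0,0,0],"hand":-0.2},{"translation":[0,0,0.008],"dr":[0,0,0],"hand":-0.2},{"translation":[0,0,0.008],"dr":[0,0,0],"hand":-0.2}]'; python3 -m creep '[{"translation":[0,0,0.003],"dr":[0,0,0],"hand":-0.2},{"translation":[0,0,0.006],"dr":[0,0,0],"hand":-0.2},{"translation":[0,0,0.006],"dr":[0,0,0],"hand":-0.2}]'
```

```text
clock: 9.45
ee_pos: [0.4833, -0.1782, -0.0101]
ee_rot: [-0.0, 0.051, 0.999, 0.0]
ft_force: [0.2, -0.3, -1.1]
grip_width: 0.4
clock: 9.75
ee_pos: [0.4833, -0.1782, -0.0131]
ee_rot: [-0.0, 0.051, 0.999, 0.0]
ft_force: [-0.8, 0.6, 0.6]
grip_width: 0.399
```

```bash
python3 -m creep '[{"translation":[0,0,0],"dr":[0,0,0],"hand":-1},{"translation":[0,0,0],"dr":[0,0,0],"hand":-1},{"translation":[0,0,0],"dr":[0,0,0],"hand":-1},{"translation":[0,0,0],"dr":[0,0,0],"hand":-1},{"translation":[0,0,0],"dr":[0,0,0],"hand":-1}]' 50; python3 -m creep '[{"translation":[0,0,-0.02],"dr":[0,0,0],"hand":-1},{"translation":[0,0,-0.06],"dr":[0,0,0],"hand":-1},{"translation":[0,0,-0.12],"dr":[0,0,0],"hand":-1},{"translation":[0,0,-0.18],"dr":[0,0,0],"hand":-1},{"translation":[0,0,-0.2],"dr":[0,0,0],"hand":-1}]' 50;  python3 to.py 0.458 -0.451 0.09 175.6
```

```text
clock: 10.25
ee_pos: [0.4835, -0.1783, -0.0128]
ee_rot: [0.0, 0.051, 0.999, -0.0]
ft_force: [0.8, 0.3, -0.8]
grip_width: 0.27
clock: 10.75
ee_pos: [0.4849, -0.1789, 0.0901]
ee_rot: [0.002, 0.051, 0.999, -0.0]
ft_force: [-0.1, 0.0, -1.5]
grip_width: 0.268
t 10.8 pos [ 0.4849 -0.1789  0.0901] yaw 174.2 w 0.268 F [-0.1  0.  -1.5] SHIFT [-0.002 -0.547  0.   ] DR [-0.     0.003 -0.016] rows>=5.5,0.2 q [-0.18  0.39  0.51  2.06 -0.28  0.75  1.98]
```

```bash
python3 -m creep '[{"translation":[-0.02,-0.1,0],"dr":[0,0,-0.016],"hand":-1},{"translation":[-0.03,-0.2,0],"dr":[0,0,-0.016],"hand":-1},{"translation":[-0.04,-0.3,0],"dr":[0,0,-0.016],"hand":-1},{"translation":[-0.048,-0.4,0],"dr":[0,0,-0.016],"hand":-1},{"translation":[-0.048,-0.47,0],"dr":[0,0,-0.016],"hand":-1}]' >/dev/null;  python3 to.py 0.481 -0.453 0.09 175.6
```

```text
t 11.2 pos [ 0.4825 -0.4177  0.0868] yaw 175.5 w 0.269 F [-0.7  0.2 -1.6] SHIFT [-0.002 -0.071 -0.006] DR [-0.001 -0.    -0.001] rows>=0.7,0.0 q [ 0.26  0.58  0.49  1.77 -0.35  0.87  2.4 ]
```

```bash
python3 -m creep '[{"translation":[-0.002,-0.065,0],"dr":[0,0,0],"hand":-1},{"translation":[-0.002,-0.065,0],"dr":[0,0,0],"hand":-1},{"translation":[-0.002,-0.065,0],"dr":[0,0,0],"hand":-1},{"translation":[-0.002,-0.065,0],"dr":[0,0,0],"hand":-1}]' >/dev/null;  python3 to.py 0.481 -0.453 -0.0075 175.6; python3 look.py wrist w5
```

```text
t 11.7 pos [ 0.4824 -0.445   0.0865] yaw 175.7 w 0.264 F [ 0.6  0.7 -0.4] SHIFT [ 0.001 -0.017  0.188] DR [ 0.001 -0.     0.001] rows>=1.9,0.0 q [ 0.31  0.61  0.49  1.72 -0.35  0.9   2.44]
```

View pics/w5.png

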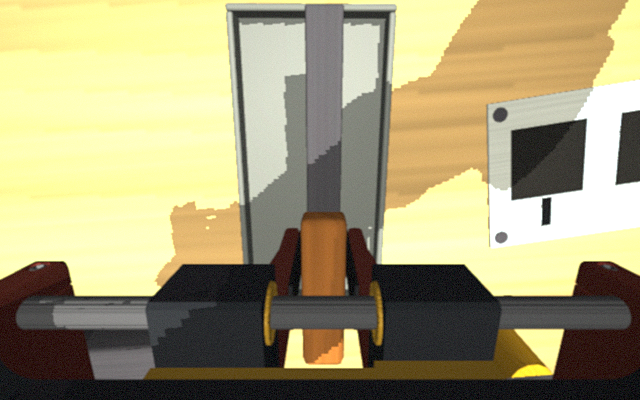

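```bash
python3 -m creep '[{"translation":[0,-0.012,0.08],"dr":[0,0,0],"hand":-1},{"translation":[0,-0.014,0.14],"dr":[0,0,0],"hand":-1},{"translation":[0,-0.014,0.17],"dr":[0,0,0],"hand":-1},{"translation":[0,-0.014,0.17],"dr":[0,0,0],"hand":-1},{"translation":[0,-0.014,0.17],"dr":[0,0,0],"hand":-1}]' >/dev/null;  python3 to.py 0.481 -0.453 -0.0095 175.6
```

```text
t 12.2 pos [ 0.4822 -0.4538  0.003 ] yaw 175.7 w 0.267 F [-0.1 -0.6 -1.2] SHIFT [0.003 0.001 0.025] DR [-0.     0.     0.001] rows>=0.3,0.0 q [ 0.36  0.72  0.43  1.74 -0.41  0.76  2.5 ]
```

```bash
python3 -m creep '[{"translation":[0,0,0.015],"dr":[0,0,0],"hand":-1},{"translation":[0,0,0.022],"dr":[0,0,0],"hand":-1},{"translation":[0,0,0.025],"dr":[0,0,0],"hand":-1},{"translation":[0,0,0.025],"dr":[0,0,0],"hand":-1}]' ; python3 -m creep '[{"translation":[0,0,0],"dr":[0,0,0],"hand":-0.1},{"translation":[0,0,0],"dr":[0,0,0],"hand":-0.1},{"translation":[0,0,0],"dr":[0,0,0],"hand":-0.1},{"translation":[0,0,0],"dr":[0,0,0],"hand":-0.1},{"translation":[0,0,-0.06],"dr":[0,0,0],"hand":-0.1}]'; python3 -m creep '[{"translation":[0,0,-0.1],"dr":[0,0,0],"hand":-0.1},{"translation":[0,0,-0.2],"dr":[0,0,0],"hand":1},{"translation":[0,0,-0.3],"dr":[0,0,0],"hand":1},{"translation":[0,0,-0.4],"dr":[0,0,0],"hand":1},{"translation":[0,0,-0.48],"dr":[0,0,0],"hand":1}]'; python3 look.py wrist w6; python3 look.py scene c6
```

```text
clock: 12.6
ee_pos: [0.4815, -0.4539, -0.0103]
ee_rot: [0.0, 0.038, 0.999, 0.0]
ft_force: [0.0, -0.3, -1.2]
grip_width: 0.27
clock: 13.1
ee_pos: [0.4794, -0.4516, 0.0165]
ee_rot: [-0.003, 0.038, 0.999, 0.002]
ft_force: [0.7, -0.5, 0.0]
grip_width: 0.449
clock: 13.6
ee_pos: [0.4816, -0.4545, 0.2632]
ee_rot: [0.001, 0.038, 0.999, -0.001]
ft_force: [0.2, -0.6, -0.4]
grip_width: 0.774
```

View pics/w6.png

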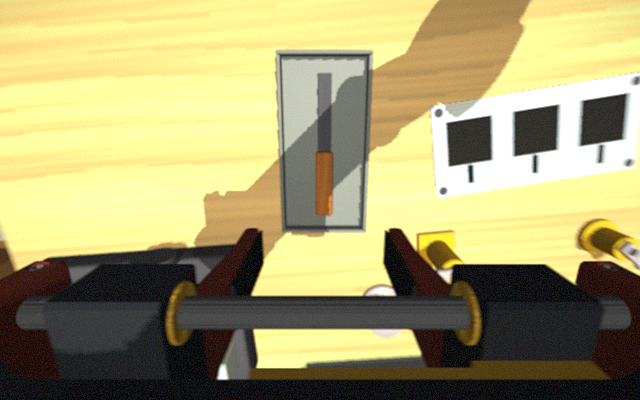

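View pics/c6.png

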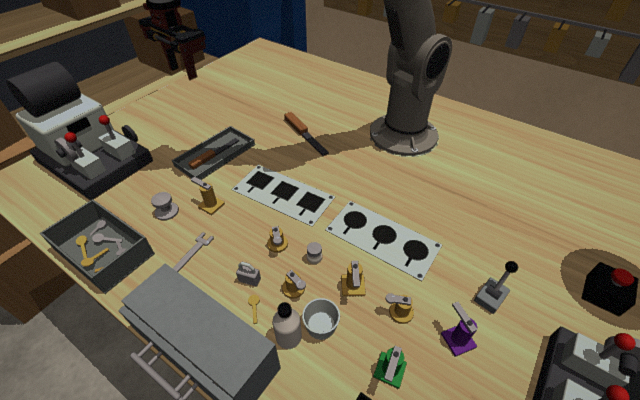

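The file lies in the tray in both wrist view (324,145) and scene view (213,152). Refine the square seats and re-measure the cylinders.

```bash
python3 look.py side s6; python3 - <<'E'
from cyl import *
p,d,c=load('w6'); g=p.max(-1); dk=g<60; dk[200:]=0; dk[:,:420]=0
cs,_=cv2.findContours(dk.astype(np.uint8),0,2)
for k in cs:
    if cv2.contourArea(k)<100: continue
    W=ray(k[:,0],.003,c)[:,:2]*1000; r=cv2.minAreaRect(W.astype(np.float32)); print('seat',np.round(r[0],1),np.round(r[1],1),round(r[2],1))
items={'T_right':(.62,-.29,.084),'T_left':(.61,.17,.084),'S_a':(.60,.29,.060),'S_b':(.69,.06,.06),'S_c':(.62,-.053,.06)}
for n,f in(('scene','c6'),('side','s6')):
    p,d,c=load(f); cams(n,p,d,c,items)
E
python3 to.py 0.56 -0.29 0.26 180
```

```text
seat [ 464.3 -248.8] [59.1 57.2] 4.7
seat [ 456.9 -158.1] [59.1 55.6] 5.0
seat [449.2 -67.7] [59.4 54.8] 4.8
scene T_right rect c [ 624.8 -308.1] LxW [17.2 67.8] yaw -86.7 axis(tip) [ 624. -294.] axis(barrel) [ 622.8 -295.2] 190
scene T_left rect c [627.9 180.9] LxW [14.4 63. ] yaw 35.5 axis(tip) [614.5 171.3] axis(barrel) [612.2 170.7] 112
scene S_a rect c [615.7 280.7] LxW [23.9 53.4] yaw -58.6 axis(tip) [607.7 293.8] axis(barrel) [608.1 294.8] 113
scene S_b rect c [701.8  75.3] LxW [22.  54.3] yaw 71.1 axis(tip) [697.   61.2] axis(barrel) [697.9  59.6] 73
scene S_c rect c [631.3 -40.2] LxW [19.9 56.5] yaw 43.7 axis(tip) [621.4 -49.7] axis(barrel) [620.3 -53.9] 46
side T_right rect c [ 617.8 -313.9] LxW [16.8 64.5] yaw -89.8 axis(tip) [ 617.7 -298.1] axis(barrel) [ 620.5 -295.8] 149
side T_left rect c [619.3 174.6] LxW [15.7 67.8] yaw 34.7 axis(tip) [607.8 166.6] axis(barrel) [610.3 169.6] 110
side S_a rect c [610.9 276.5] LxW [22.4 52.3] yaw -74.0 axis(tip) [606.6 291.8] axis(barrel) [605.8 293.9] 61
side S_b rect c [694.5  71. ] LxW [22.1 55.5] yaw 71.2 axis(tip) [689.9  57.5] axis(barrel) [695.9  59.2] 66
side S_c rect c [624.7 -45.4] LxW [19.  53.7] yaw 43.3 axis(tip) [613.7 -55.8] axis(barrel) [618.  -54.3] 76
t 13.8 pos [ 0.4825 -0.4554  0.2631] yaw 175.6 w 0.912 F [-0.9 -0.4 -0.5] SHIFT [-0.129  0.342  0.006] DR [-0.002  0.003 -0.049] rows>=3.7,0.5 q [ 0.26  0.45  0.58  1.55 -0.26  1.22  2.37]
```

```bash
python3 to.py 0.6215 -0.2955 0.22 92
```

```text
t 13.8 pos [ 0.4825 -0.4554  0.2631] yaw 175.6 w 0.912 F [-0.9 -0.4 -0.5] SHIFT [-0.252  0.34   0.087] DR [0.001 0.004 0.929] rows>=4.3,9.7 q [ 0.26  0.45  0.58  1.55 -0.26  1.22  2.37]
```

```bash
python3 -m creep '[{"translation":[-0.05,0.07,0.02],"dr":[0,0,0.09],"hand":1},{"translation":[-0.1,0.14,0.04],"dr":[0,0,0.18],"hand":1},{"translation":[-0.15,0.2,0.06],"dr":[0,0,0.27],"hand":1},{"translation":[-0.2,0.27,0.08],"dr":[0,0,0.36],"hand":1},{"translation":[-0.25,0.34,0.087],"dr":[0,0,0.45],"hand":1}]'>/dev/null; python3 -m creep '[{"translation":[0,0,0],"dr":[0,0,0.09],"hand":1},{"translation":[0,0,0],"dr":[0,0,0.18],"hand":1},{"translation":[0,0,0],"dr":[0,0,0.27],"hand":1},{"translation":[0,0,0],"dr":[0,0,0.36],"hand":1},{"translation":[0,0,0],"dr":[0,0,0.45],"hand":1}]'>/dev/null; python3 to.py 0.6215 -0.2955 0.22 92
```

```text
t 14.8 pos [ 0.6182 -0.2935  0.2143] yaw 94.3 w 1.003 F [-0.3 -0.1  0.3] SHIFT [-0.005  0.006 -0.011] DR [-0.002 -0.001  0.025] rows>=0.1,0.3 q [-0.2   0.62  0.86  1.55 -0.49  1.2   0.83]
```

```bash
python3 -m creep '[{"translation":[-0.005,0.006,0.09],"dr":[0,0,0.025],"hand":1},{"translation":[-0.005,0.006,0.18],"dr":[0,0,0.025],"hand":1},{"translation":[-0.005,0.006,0.25],"dr":[0,0,0.025],"hand":1},{"translation":[-0.005,0.006,0.25],"dr":[0,0,0.025],"hand":1},{"translation":[-0.005,0.006,0.25],"dr":[0,0,0.025],"hand":1}]'>/dev/null; python3 to.py 0.6215 -0.2955 0.002 92; python3 look.py wrist w7
```

```text
t 15.2 pos [ 0.6216 -0.2964  0.0907] yaw 92.3 w 1.000 F [ 0.1 -0.4  0.2] SHIFT [0.002 0.    0.177] DR [-0.001 -0.     0.004] rows>=1.8,0.0 q [-0.15  0.74  0.78  1.65 -0.6   1.01  0.87]
```

View pics/w7.png

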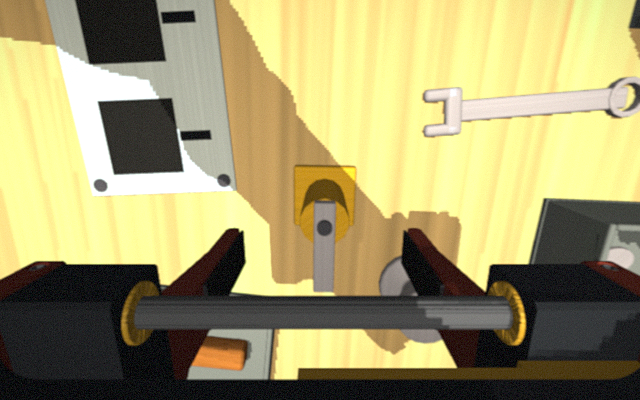

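```bash
python3 - <<'E'
from h import *
p,d,c=load('w7'); print(ray([(324,227),(323,291),(324,201)],.084,c)); 
P=cloud(d,c); print(P[227,324],P[290,323])
E
```

```text
[[ 0.62194744 -0.29545471  0.084     ]
 [ 0.6232482  -0.34212642  0.084     ]
 [ 0.62120435 -0.27800175  0.084     ]]
[ 0.62190524 -0.2945357   0.08645049] [ 0.62323057 -0.34173052  0.08338818]
```

Rivet at (0.622,-0.2955), tip 47 mm away: a match. Cam yaw −88.4°. Descend and grip.

```bash
python3 -m creep '[{"translation":[0.002,0,0.09],"dr":[0,0,0],"hand":1},{"translation":[0.002,0,0.15],"dr":[0,0,0],"hand":1},{"translation":[0.002,0,0.177],"dr":[0,0,0],"hand":1},{"translation":[0.002,0,0.177],"dr":[0,0,0],"hand":1},{"translation":[0.002,0,0.177],"dr":[0,0,0],"hand":-1}]'>/dev/null; python3 -m creep '[{"translation":[0,0,0],"dr":[0,0,0],"hand":-1},{"translation":[0,0,0],"dr":[0,0,0],"hand":-1},{"translation":[0,0,0],"dr":[0,0,0],"hand":-1},{"translation":[0,0,0],"dr":[0,0,0],"hand":-1},{"translation":[0,0,0],"dr":[0,0,0],"hand":-1}]'>/dev/null; python3 -m creep '[{"translation":[0,0,0],"dr":[0,0,0],"hand":-1},{"translation":[0,0,0],"dr":[0,0,0],"hand":-1},{"translation":[0,0,0],"dr":[0,0,0],"hand":-1},{"translation":[0,0,0],"dr":[0,0,0],"hand":-1},{"translation":[0,0,0],"dr":[0,0,0],"hand":-1}]'; python3 to.py 0.464 -0.2497 0.06 185
```

```text
clock: 16.8
ee_pos: [0.6222, -0.2952, 0.0026]
ee_rot: [-0.0, 0.692, 0.722, -0.0]
ft_force: [-0.6, 0.7, -0.7]
grip_width: 0.382
t 16.8 pos [ 0.6222 -0.2952  0.0026] yaw 92.4 w 0.382 F [-0.6  0.7 -0.7] SHIFT [ 0.104 -0.312 -0.115] DR [-0.    -0.    -1.029] rows>=3.5,10.8 q [-0.1   0.84  0.7   1.69 -0.68  0.87  0.93]
```

```bash
python3 -m creep '[{"translation":[0,0,-0.06],"dr":[0,0,0],"hand":-1},{"translation":[0,0,-0.12],"dr":[0,0,-0.06],"hand":-1},{"translation":[0.03,-0.08,-0.15],"dr":[0,0,-0.15],"hand":-1},{"translation":[0.06,-0.16,-0.15],"dr":[0,0,-0.24],"hand":-1},{"translation":[0.09,-0.25,-0.15],"dr":[0,0,-0.33],"hand":-1}]'>/dev/null; python3 -m creep '[{"translation":[0,0,0],"dr":[0,0,-0.09],"hand":-1},{"translation":[0,0,0],"dr":[0,0,-0.18],"hand":-1},{"translation":[0,0,0],"dr":[0,0,-0.27],"hand":-1},{"translation":[0,0,0],"dr":[0,0,-0.36],"hand":-1},{"translation":[0,0,0],"dr":[0,0,-0.45],"hand":-1}]'; python3 to.py 0.464 -0.2497 0.05 185.6
```

```text
clock: 17.8
ee_pos: [0.4948, -0.2552, 0.0771]
ee_rot: [-0.001, 0.149, 0.989, 0.0]
ft_force: [0.3, 0.5, -3.9]
grip_width: 0.378
t 17.8 pos [ 0.4948 -0.2552  0.0771] yaw 162.9 w 0.378 F [ 0.3  0.5 -3.9] SHIFT [ 0.062 -0.008  0.054] DR [ 0.    -0.001 -0.252] rows>=0.8,2.6 q [-0.02  0.48  0.5   1.97 -0.32  0.77  1.93]
```

```bash
python3 -m creep '[{"translation":[0.03,-0.005,0.02],"dr":[0,0,-0.09],"hand":-1},{"translation":[0.062,-0.008,0.04],"dr":[0,0,-0.18],"hand":-1},{"translation":[0.062,-0.008,0.054],"dr":[0,0,-0.252],"hand":-1},{"translation":[0.062,-0.008,0.054],"dr":[0,0,-0.252],"hand":-1},{"translation":[0.062,-0.008,0.054],"dr":[0,0,-0.252],"hand":-1}]'>/dev/null; python3 to.py 0.464 -0.2497 0.0065 185.6; python3 look.py wrist w8
```

```text
t 18.3 pos [ 0.4647 -0.2501  0.0506] yaw -174.9 w 0.384 F [-0.3 -0.1 -4.5] SHIFT [0.001 0.001 0.088] DR [ 0.    -0.    -0.006] rows>=0.9,0.1 q [ 0.08  0.46  0.38  2.05 -0.26  0.68  2.28]
```

View pics/w8.png

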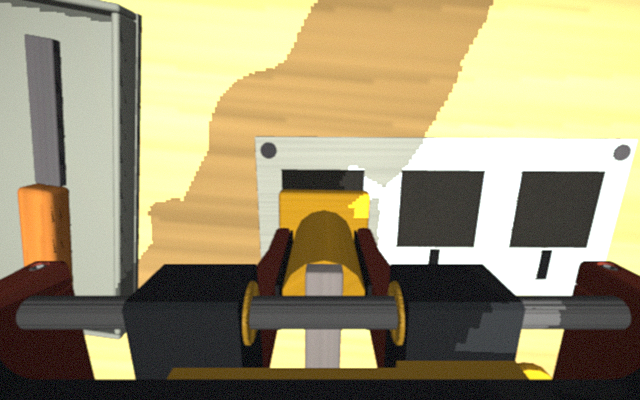

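```bash
python3 -m creep '[{"translation":[0.001,0.001,0.05],"dr":[0,0,-0.006],"hand":-1},{"translation":[0.001,0.001,0.075],"dr":[0,0,-0.006],"hand":-1},{"translation":[0.001,0.001,0.086],"dr":[0,0,-0.006],"hand":-1},{"translation":[0.001,0.001,0.086],"dr":[0,0,-0.006],"hand":-1},{"translation":[0.001,0.001,0.086],"dr":[0,0,-0.006],"hand":-1}]'; python3 to.py 0.464 -0.2497 0.0065 185.6
```

```text
clock: 18.85
ee_pos: [0.4646, -0.2498, 0.008]
ee_rot: [0.0, -0.05, 0.999, -0.0]
ft_force: [0.6, -0.4, -4.4]
grip_width: 0.382
t 18.9 pos [ 0.4646 -0.2498  0.008 ] yaw -174.2 w 0.382 F [ 0.6 -0.4 -4.4] SHIFT [0.001 0.    0.003] DR [-0.     0.     0.002] rows>=0.0,0.0 q [ 0.11  0.53  0.33  2.07 -0.31  0.59  2.33]
```

Still hanging (−4.4 N). Down ~2 mm, release, and raise.

```bash
python3 -m creep '[{"translation":[0,0,0.003],"dr":[0,0,0],"hand":-1},{"translation":[0,0,0.0045],"dr":[0,0,0],"hand":-1},{"translation":[0,0,0.0045],"dr":[0,0,0],"hand":-1},{"translation":[0,0,0.0045],"dr":[0,0,0],"hand":0.3},{"translation":[0,0,0.0045],"dr":[0,0,0],"hand":0.3}]'; python3 -m creep '[{"translation":[0,0,0],"dr":[0,0,0],"hand":0.3},{"translation":[0,0,0],"dr":[0,0,0],"hand":0.3},{"translation":[0,0,0],"dr":[0,0,0],"hand":0.3},{"translation":[0,0,0],"dr":[0,0,0],"hand":0.3},{"translation":[0,0,-0.03],"dr":[0,0,0],"hand":0.3}]'; python3 -m creep '[{"translation":[0,0,-0.08],"dr":[0,0,0],"hand":0.3},{"translation":[0,0,-0.16],"dr":[0,0,0],"hand":0.3},{"translation":[0,0,-0.25],"dr":[0,0,0],"hand":1},{"translation":[0,0,-0.35],"dr":[0,0,0],"hand":1},{"translation":[0,0,-0.4],"dr":[0,0,0],"hand":1}]';python3 look.py wrist w9; python3 look.py scene c9;python3 look.py side s9; python3 - <<'E'
from cyl import *
items={'T_right':(.464,-.25,.087),'T_left':(.61,.17,.084),'S_a':(.60,.29,.060),'S_b':(.69,.06,.06),'S_c':(.62,-.053,.06)}
for n,f in(('scene','c9'),('side','s9'),('wrist','w9')):
    p,d,c=load(f); cams(n,p,d,c,items)
E
python3 to.py 0.6115 0.1705 0.2 35
```

```text
clock: 19.35
ee_pos: [0.4648, -0.2498, 0.0059]
ee_rot: [0.001, -0.05, 0.999, -0.0]
ft_force: [-0.8, 0.2, -0.6]
grip_width: 0.525
clock: 19.85
ee_pos: [0.4629, -0.2489, 0.0193]
ee_rot: [-0.001, -0.051, 0.999, 0.001]
ft_force: [0.1, 0.7, 0.2]
grip_width: 0.652
clock: 20.35
ee_pos: [0.4654, -0.2505, 0.2246]
ee_rot: [0.003, -0.05, 0.999, -0.001]
ft_force: [0.6, -0.6, 0.1]
grip_width: 0.883
scene T_right rect c [ 484.4 -245.1] LxW [18. 67.] yaw 4.7 axis(tip) [ 470.  -246.3] axis(barrel) [ 464.9 -249.9] 164
scene T_left rect c [627.9 180.9] LxW [14.4 63. ] yaw 35.5 axis(tip) [614.5 171.3] axis(barrel) [612.2 170.6] 109
scene S_a rect c [615.7 280.7] LxW [23.9 53.4] yaw -58.8 axis(tip) [607.8 293.8] axis(barrel) [608.1 294.9] 111
scene S_b rect c [701.8  75.3] LxW [22.  54.3] yaw 71.1 axis(tip) [697.   61.2] axis(barrel) [697.9  59.8] 75
scene S_c rect c [631.3 -40.2] LxW [19.9 56.5] yaw 43.7 axis(tip) [621.4 -49.7] axis(barrel) [620.4 -53.7] 46
side T_right rect c [ 476.3 -252.7] LxW [18.5 63.5] yaw 2.3 axis(tip) [ 460.  -253.3] axis(barrel) [ 462.8 -250. ] 161
side T_left rect c [602.5 164.7] LxW [14.4 25.2] yaw -119.0 axis(tip) [619.7 195.7] axis(barrel) [610.  169.9] 98
side S_a rect c [610.9 276.5] LxW [22.4 52.3] yaw -74.0 axis(tip) [606.6 291.8] axis(barrel) [605.7 293.7] 59
side S_b none
side S_c rect c [619.9 -52.2] LxW [15.  35.9] yaw 51.1 axis(tip) [604.8 -70.9] axis(barrel) [618.  -54.3] 79
wrist T_right rect c [ 478.9 -246.6] LxW [15.9 63.8] yaw 5.6 axis(tip) [ 462.8 -248.2] axis(barrel) [ 464.4 -248.7] 195
wrist T_left none
wrist S_a none
wrist S_b none
wrist S_c none
t 20.5 pos [ 0.4651 -0.2498  0.2219] yaw -174.2 w 0.988 F [ 0.2  0.3 -0.6] SHIFT [-0.376  0.807  0.044] DR [0.003 0.002 1.676] rows>=8.9,17.6 q [-0.03  0.22  0.47  1.91 -0.12  1.04  2.17]
```

View pics/w9.png

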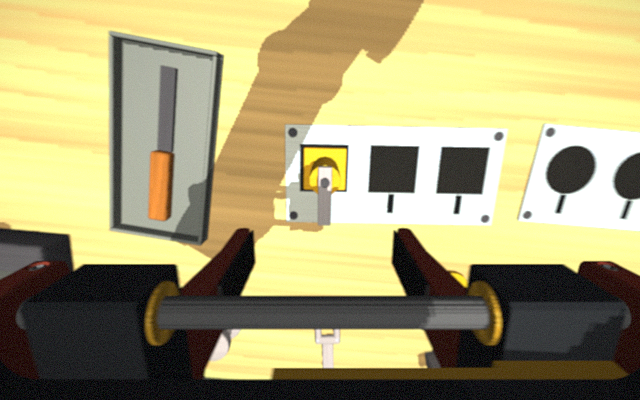

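T_right stands on its seat: wrist (464,-249), yaw 5.6° against 4.8°. Next S_c at (0.6195,-0.054).

```bash
python3 to.py 0.6195 -0.054 0.1 223.5
```

```text
t 20.5 pos [ 0.4651 -0.2498  0.2219] yaw -174.2 w 0.988 F [ 0.2  0.3 -0.6] SHIFT [-0.346  0.359  0.245] DR [-0.001  0.002 -0.419] rows>=5.6,4.4 q [-0.03  0.22  0.47  1.91 -0.12  1.04  2.17]
```

```bash
python3 -m creep '[{"translation":[-0.07,0.07,0],"dr":[0,0,-0.09],"hand":1},{"translation":[-0.14,0.14,0],"dr":[0,0,-0.18],"hand":1},{"translation":[-0.21,0.21,0.02],"dr":[0,0,-0.27],"hand":1},{"translation":[-0.28,0.29,0.06],"dr":[0,0,-0.36],"hand":1},{"translation":[-0.346,0.359,0.1],"dr":[0,0,-0.419],"hand":1}]'>/dev/null; python3 -m creep '[{"translation":[0,0,0.07],"dr":[0,0,0],"hand":1},{"translation":[0,0,0.12],"dr":[0,0,0],"hand":1},{"translation":[0,0,0.12],"dr":[0,0,0],"hand":1}]'>/dev/null; python3 to.py 0.6195 -0.054 0.08 223.5; python3 look.py wrist w10
```

```text
t 21.3 pos [ 0.6088 -0.0595  0.1081] yaw -136.5 w 1.005 F [-0.7 -0.8 -0.3] SHIFT [-0.024 -0.007  0.056] DR [ 0.005 -0.005  0.   ] rows>=0.6,0.1 q [-0.18  0.48  0.23  1.8  -0.14  0.88  2.45]
```

View pics/w10.png

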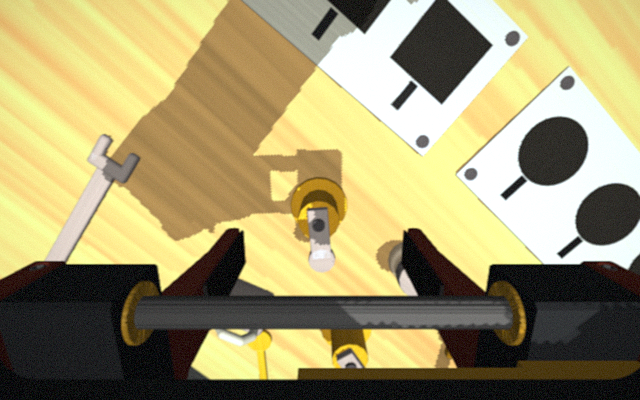

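```bash
cat > riv.py <<'E'
import sys
from h import *
nm,zt=sys.argv[1],float(sys.argv[2]); u=[float(v) for v in sys.argv[3:]]
p,d,c=load(nm); W=ray([u[:2],u[2:4]],zt,c)[:,:2]; v=W[1]-W[0]
P=cloud(d,c)
print('axis',np.round(W[0],4),'len',round(np.hypot(*v),4),'yaw %.1f'%np.degrees(np.arctan2(v[1],v[0])),'z',P[int(u[1]),int(u[0])][2],P[int(u[3])-2,int(u[2])][2])
E
python3 riv.py w10 .06 318 226 321.5 271; python3 - <<'E'
from cyl import *
p,d,c=load('w10'); cams('w',p,d,c,{'S_c':(.6195,-.054,.06)})
E
python3 to.py 0.6195 -0.054 -0.008 223.5
```

```text
axis [ 0.6208 -0.0526] len 0.0391 yaw 47.5 z 0.06275978677261615 0.06090464194089512
w S_c rect c [628.  -42.6] LxW [20.3 54. ] yaw 45.1 axis(tip) [617.4 -53.2] axis(barrel) [619.4 -52.9] 323
t 21.4 pos [ 0.6105 -0.0601  0.1107] yaw -136.5 w 1.003 F [ 0.4 -0.6  0.8] SHIFT [-0.023 -0.004  0.237] DR [ 0.003 -0.003 -0.   ] rows>=2.4,0.0 q [-0.18  0.48  0.23  1.8  -0.14  0.88  2.45]
```

```bash
python3 -m creep '[{"translation":[-0.023,-0.003,0.03],"dr":[0,0,0],"hand":1},{"translation":[-0.023,-0.003,0.1],"dr":[0,0,0],"hand":1},{"translation":[-0.023,-0.003,0.15],"dr":[0,0,0],"hand":1},{"translation":[-0.023,-0.003,0.15],"dr":[0,0,0],"hand":1},{"translation":[-0.023,-0.003,0.15],"dr":[0,0,0],"hand":1}]'>/dev/null; python3 to.py 0.6195 -0.0532 -0.008 223.5
```

```text
t 21.9 pos [ 0.623  -0.0538  0.04  ] yaw -136.5 w 0.999 F [1.2 0.1 0.8] SHIFT [0.004 0.006 0.096] DR [-0.     0.    -0.001] rows>=1.0,0.0 q [-0.17  0.59  0.21  1.81 -0.17  0.76  2.46]
```

```bash
python3 -m creep '[{"translation":[0.004,0.004,0.06],"dr":[0,0,0],"hand":1},{"translation":[0.004,0.004,0.09],"dr":[0,0,0],"hand":1},{"translation":[0.004,0.004,0.096],"dr":[0,0,0],"hand":1},{"translation":[0.004,0.004,0.096],"dr":[0,0,0],"hand":1},{"translation":[0.004,0.004,0.096],"dr":[0,0,0],"hand":-1}]'>/dev/null; python3 -m creep '[{"translation":[0,0,0],"dr":[0,0,0],"hand":-1},{"translation":[0,0,0],"dr":[0,0,0],"hand":-1},{"translation":[0,0,0],"dr":[0,0,0],"hand":-1},{"translation":[0,0,0],"dr":[0,0,0],"hand":-1},{"translation":[0,0,0],"dr":[0,0,0],"hand":-1}]'>/dev/null; python3 -m creep '[{"translation":[0,0,0],"dr":[0,0,0],"hand":-1},{"translation":[0,0,0],"dr":[0,0,0],"hand":-1},{"translation":[0,0,0],"dr":[0,0,0],"hand":-1},{"translation":[0,0,0],"dr":[0,0,0],"hand":-1},{"translation":[0,0,0],"dr":[0,0,0],"hand":-1}]'; python3 to.py 0.434 0.0687 0.08 178.8
```

```text
clock: 23.35
ee_pos: [0.6197, -0.0532, -0.0092]
ee_rot: [0.0, -0.371, 0.929, -0.0]
ft_force: [-0.9, -0.3, 0.1]
grip_width: 0.379
t 23.4 pos [ 0.6197 -0.0532 -0.0092] yaw -136.5 w 0.379 F [-0.9 -0.3  0.1] SHIFT [ 0.102  0.432 -0.178] DR [-0.     0.     0.497] rows>=4.8,5.2 q [-0.15  0.65  0.19  1.84 -0.18  0.67  2.47]
```

```bash
python3 -m creep '[{"translation":[0,0,-0.1],"dr":[0,0,0],"hand":-1},{"translation":[0,0,-0.18],"dr":[0,0,0],"hand":-1},{"translation":[0.03,0.1,-0.18],"dr":[0,0,0.09],"hand":-1},{"translation":[0.05,0.2,-0.18],"dr":[0,0,0.18],"hand":-1},{"translation":[0.08,0.3,-0.18],"dr":[0,0,0.27],"hand":-1}]'; python3 to.py 0.434 0.0687 0.07 178.8
```

```text
clock: 23.85
ee_pos: [0.4906, 0.0265, 0.0808]
ee_rot: [0.0, -0.164, 0.986, 0.0]
ft_force: [0.3, 1.1, -1.7]
grip_width: 0.376
t 23.9 pos [0.4906 0.0265 0.0808] yaw -161.1 w 0.376 F [ 0.3  1.1 -1.7] SHIFT [0.08  0.116 0.022] DR [0.    0.    0.223] rows>=1.4,2.3 q [-0.45  0.35  0.33  2.11 -0.17  0.7   1.89]
```

```bash
python3 -m creep '[{"translation":[0.03,0.06,0.022],"dr":[0,0,0.09],"hand":-1},{"translation":[0.07,0.11,0.022],"dr":[0,0,0.18],"hand":-1},{"translation":[0.08,0.11,0.05],"dr":[0,0,0.223],"hand":-1},{"translation":[0.08,0.11,0.08],"dr":[0,0,0.223],"hand":-1},{"translation":[0.08,0.11,0.08],"dr":[0,0,0.223],"hand":-1}]'; python3 to.py 0.434 0.0687 -0.0055 178.8; python3 look.py wrist w11
```

```text
clock: 24.35
ee_pos: [0.4345, 0.0642, 0.0397]
ee_rot: [-0.002, 0.007, 1.0, -0.001]
ft_force: [-0.1, -0.9, -2.2]
grip_width: 0.382
t 24.4 pos [0.4345 0.0642 0.0397] yaw 179.2 w 0.382 F [-0.1 -0.9 -2.2] SHIFT [0.001 0.009 0.09 ] DR [-0.001 -0.002  0.004] rows>=0.9,0.0 q [-0.6   0.36  0.37  2.25 -0.24  0.57  1.51]
```

View pics/w11.png

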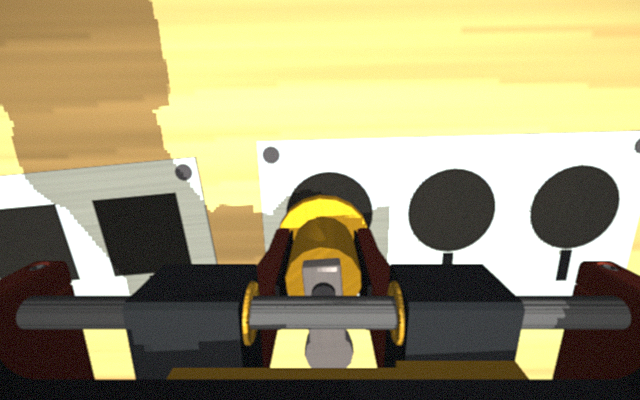

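```bash
python3 riv.py w11 .109 322 265 329.5 363;  python3 -m creep '[{"translation":[0,0.008,0.04],"dr":[0,0,0.004],"hand":-1},{"translation":[0,0.008,0.07],"dr":[0,0,0.004],"hand":-1},{"translation":[0,0.008,0.082],"dr":[0,0,0.004],"hand":-1},{"translation":[0,0.008,0.085],"dr":[0,0,0.004],"hand":-1},{"translation":[0,0.008,0.085],"dr":[0,0,0.004],"hand":-1}]'; python3 to.py 0.434 0.0687 -0.0055 178.8
```

```text
axis [0.4214 0.0641] len 0.0479 yaw 3.2 z 0.10766117874958538 0.1087236132760796
clock: 24.9
ee_pos: [0.4366, 0.068, -0.0012]
ee_rot: [0.0, 0.011, 1.0, 0.0]
ft_force: [-0.1, -0.1, -2.6]
grip_width: 0.386
t 24.9 pos [ 0.4366  0.068  -0.0012] yaw 178.7 w 0.386 F [-0.1 -0.1 -2.6] SHIFT [0.005 0.001 0.009] DR [ 0.     0.    -0.001] rows>=0.1,0.0 q [-0.56  0.45  0.32  2.26 -0.31  0.47  1.56]
```

```bash
python3 -m creep '[{"translation":[0.004,0.001,0.004],"dr":[0,0,0.02],"hand":-1},{"translation":[0.004,0.001,0.008],"dr":[0,0,0.02],"hand":-1},{"translation":[0.004,0.001,0.01],"dr":[0,0,0.02],"hand":-1},{"translation":[0.004,0.001,0.01],"dr":[0,0,0.02],"hand":-1},{"translation":[0.004,0.001,0.01],"dr":[0,0,0.02],"hand":-1}]'; python3 to.py 0.434 0.0687 -0.0062 178
```

```text
clock: 25.4
ee_pos: [0.4343, 0.0689, -0.0063]
ee_rot: [0.0, 0.026, 1.0, 0.0]
ft_force: [-1.6, 0.1, 6.2]
grip_width: 0.383
t 25.4 pos [ 0.4343  0.0689 -0.0063] yaw 177.0 w 0.383 F [-1.6  0.1  6.2] SHIFT [ 0.001 -0.    -0.   ] DR [ 0.     0.    -0.011] rows>=0.0,0.1 q [-0.56  0.46  0.32  2.27 -0.33  0.45  1.54]
```

Touching down. Release and raise.

```bash
python3 -m creep '[{"translation":[0,0,0],"dr":[0,0,0],"hand":0.3},{"translation":[0,0,0],"dr":[0,0,0],"hand":0.3},{"translation":[0,0,0],"dr":[0,0,0],"hand":0.3},{"translation":[0,0,0],"dr":[0,0,0],"hand":0.3},{"translation":[0,0,0],"dr":[0,0,0],"hand":0.3}]' >/dev/null; python3 -m creep '[{"translation":[0,0,-0.06],"dr":[0,0,0],"hand":0.3},{"translation":[0,0,-0.14],"dr":[0,0,0],"hand":0.3},{"translation":[0,0,-0.22],"dr":[0,0,0],"hand":1},{"translation":[0,0,-0.32],"dr":[0,0,0],"hand":1},{"translation":[0,0,-0.4],"dr":[0,0,0],"hand":1}]';python3 look.py wrist w12; python3 look.py scene c12; python3 - <<'E'
from cyl import *
items={'T_right':(.464,-.25,.087),'T_left':(.61,.17,.084),'S_a':(.60,.29,.060),'S_b':(.69,.06,.06),'S_c':(.434,.069,.063)}
for n,f in(('scene','c12'),('wrist','w12')):
    p,d,c=load(f); cams(n,p,d,c,items)
E
python3 to.py 0.6115 0.1705 0.12 215
```

```text
clock: 26.4
ee_pos: [0.4344, 0.0684, 0.1957]
ee_rot: [0.001, 0.027, 1.0, 0.0]
ft_force: [0.4, 0.5, -0.2]
grip_width: 0.883
scene T_right rect c [ 484.4 -245.1] LxW [18. 67.] yaw 4.7 axis(tip) [ 470.  -246.3] axis(barrel) [ 465.  -249.8] 162
scene T_left rect c [628.  180.8] LxW [14.5 63. ] yaw 35.5 axis(tip) [614.5 171.2] axis(barrel) [612.2 170.7] 110
scene S_a rect c [615.7 280.7] LxW [23.9 53.4] yaw -58.6 axis(tip) [607.7 293.8] axis(barrel) [608.  294.9] 113
scene S_b rect c [701.8  75.3] LxW [22.  54.3] yaw 71.1 axis(tip) [697.   61.2] axis(barrel) [698.   59.9] 71
scene S_c rect c [452.5  69.4] LxW [21.7 56.1] yaw 6.7 axis(tip) [438.6  67.7] axis(barrel) [434.5  68.6] 77
wrist T_right rect c [ 474.8 -247.3] LxW [16.  53.5] yaw 7.9 axis(tip) [ 453.8 -250.2] axis(barrel) [ 464.6 -249.1] 1361
wrist T_left rect c [625.5 175.2] LxW [14.4 61.3] yaw 24.1 axis(tip) [609.6 168.2] axis(barrel) [612.2 172. ] 20
wrist S_a none
wrist S_b none
wrist S_c rect c [448.2  70.7] LxW [21.2 52.3] yaw -1.7 axis(tip) [432.4  71.1] axis(barrel) [434.3  69.5] 128
t 26.5 pos [0.4376 0.0696 0.1982] yaw 177.0 w 0.976 F [ 0.4  0.6 -0.3] SHIFT [-0.335  0.219  0.16 ] DR [ 0.001  0.006 -0.423] rows>=4.3,4.4 q [-0.77  0.08  0.5   2.12 -0.05  0.95  1.28]
```

View pics/w12.png

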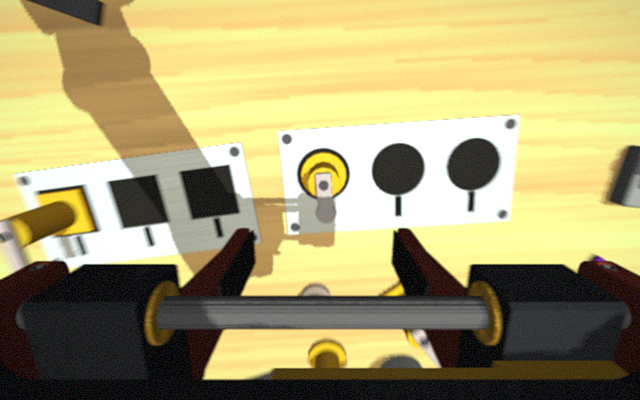

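```bash
python3 riv.py w12 .063 323.5 184 326 221; python3 - <<'E'
from h import *
p,d,c=load('w12'); print(ray([(398,168),(398,206),(473,163),(471,201)],.003,c)[:,:2])
g=p.max(-1); dk=g<60; dk[225:]=0; dk[:,280:][:, :0]=0
cs,_=cv2.findContours(dk.astype(np.uint8),0,2)
for k in cs:
    if cv2.contourArea(k)<100: continue
    W=ray(k[:,0],.003,c)[:,:2]*1000; r=cv2.minAreaRect(W.astype(np.float32)); print('seat',np.round(r[0],1),np.round(r[1],1),round(r[2],1))
E
```

```text
axis [0.4337 0.0692] len 0.0406 yaw 0.8 z 0.06539450676957265 0.06336663673096188
[[0.43233012 0.1598492 ]
 [0.48057255 0.16038575]
 [0.43098797 0.25026398]
 [0.4788514  0.25134403]]
seat [ 457.6 -162.5] [59.9 57.1] 5.0
seat [450.4 -72.5] [60.8 59.6] 4.8
seat [432.2  67.8] [55.5 61. ] 14.0
seat [455.9 437.9] [19.5 70.3] 79.5
seat [433.6 159.3] [59.6 60.5] 89.4
seat [432.4 249.9] [59.7 60.1] 24.7
seat [ 235.3 -194. ] [74.3 23.4] 69.3
```

S_c: (433.7,69.2), yaw 0.8°, right on. Next T_left.

```bash
python3 -m creep '[{"translation":[-0.08,0.05,0],"dr":[0,0,-0.09],"hand":1},{"translation":[-0.16,0.1,0],"dr":[0,0,-0.18],"hand":1},{"translation":[-0.24,0.16,0.02],"dr":[0,0,-0.27],"hand":1},{"translation":[-0.32,0.21,0.08],"dr":[0,0,-0.36],"hand":1},{"translation":[-0.335,0.219,0.14],"dr":[0,0,-0.423],"hand":1}]'>/dev/null; python3 -m creep '[{"translation":[0,0,0.03],"dr":[0,0,0],"hand":1},{"translation":[0,0,0.03],"dr":[0,0,0],"hand":1},{"translation":[0,0,0.03],"dr":[0,0,0],"hand":1}]'>/dev/null; python3 look.py wrist w13; python3 to.py 0.6115 0.1705 0.002 215
```

```text
t 27.4 pos [0.6073 0.1684 0.1097] yaw -145.1 w 1.004 F [ 0.3 -0.7  0.2] SHIFT [-0.009 -0.001  0.215] DR [-0.     0.001 -0.001] rows>=2.2,0.0 q [-0.62  0.52  0.35  1.77 -0.22  0.89  2.  ]
```

View pics/w13.png

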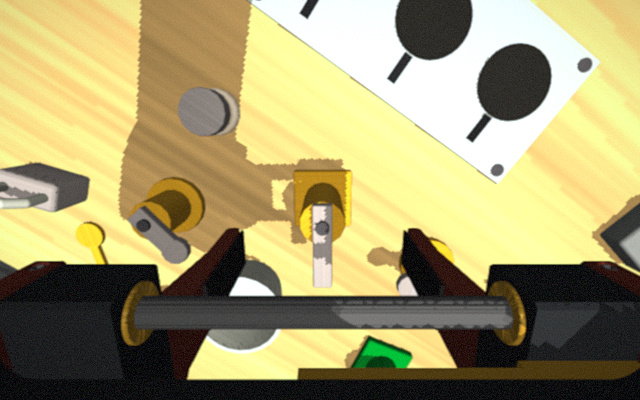

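```bash
python3 riv.py w13 .084 322.5 228 322.5 287; python3 -m creep '[{"translation":[-0.008,0,0.08],"dr":[0,0,0],"hand":1},{"translation":[-0.008,0,0.15],"dr":[0,0,0],"hand":1},{"translation":[-0.008,0,0.2],"dr":[0,0,0],"hand":1},{"translation":[-0.008,0,0.215],"dr":[0,0,0],"hand":1},{"translation":[-0.008,0,0.215],"dr":[0,0,0],"hand":1}]'>/dev/null; python3 to.py 0.6115 0.1705 0.002 215
```

```text
axis [0.6121 0.1717] len 0.047 yaw 34.9 z 0.08683147533263727 0.08462210305494854
t 27.9 pos [0.6106 0.1713 0.0016] yaw -145.0 w 1.000 F [-0.4  0.2  0. ] SHIFT [-0.001 -0.002 -0.001] DR [-0.  0. -0.] rows>=0.0,0.0 q [-0.58  0.66  0.29  1.81 -0.27  0.71  2.04]
```

```bash
python3 -m creep '[{"translation":[-0.002,0,0],"dr":[0,0,0],"hand":1},{"translation":[-0.002,0,0],"dr":[0,0,0],"hand":-1},{"translation":[-0.002,0,0],"dr":[0,0,0],"hand":-1},{"translation":[-0.002,0,0],"dr":[0,0,0],"hand":-1},{"translation":[-0.002,0,0],"dr":[0,0,0],"hand":-1}]' >/dev/null; python3 -m creep '[{"translation":[0,0,0],"dr":[0,0,0],"hand":-1},{"translation":[0,0,0],"dr":[0,0,0],"hand":-1},{"translation":[0,0,0],"dr":[0,0,0],"hand":-1},{"translation":[0,0,0],"dr":[0,0,0],"hand":-1},{"translation":[0,0,0],"dr":[0,0,0],"hand":-1}]'>/dev/null; python3 -m creep '[{"translation":[0,0,0],"dr":[0,0,0],"hand":-1},{"translation":[0,0,0],"dr":[0,0,0],"hand":-1}]'; python3 to.py 0.4495 -0.0712 0.1 184.9
```

```text
clock: 29.05
ee_pos: [0.6116, 0.1718, 0.0008]
ee_rot: [0.0, -0.301, 0.954, -0.0]
ft_force: [1.6, -1.3, -1.2]
grip_width: 0.383
t 29.1 pos [0.6116 0.1718 0.0008] yaw -145.0 w 0.383 F [ 1.6 -1.3 -1.2] SHIFT [ 0.544 -0.212 -0.198] DR [-0.     0.     0.335] rows>=6.2,3.5 q [-0.58  0.67  0.29  1.81 -0.27  0.71  2.04]
```

```bash
python3 -m creep '[{"translation":[0,0,-0.1],"dr":[0,0,0],"hand":-1},{"translation":[0,0,-0.2],"dr":[0,0,0],"hand":-1},{"translation":[0.08,-0.03,-0.21],"dr":[0,0,0.09],"hand":-1},{"translation":[0.17,-0.06,-0.21],"dr":[0,0,0.18],"hand":-1},{"translation":[0.26,-0.1,-0.21],"dr":[0,0,0.27],"hand":-1}]'>/dev/null; python3 to.py 0.4495 -0.0712 0.1 184.9
```

```text
t 29.6 pos [0.5316 0.0564 0.1056] yaw -169.5 w 0.383 F [ 0.5 -0.1 -4.9] SHIFT [ 0.208 -0.221  0.011] DR [ 0.001 -0.001  0.062] rows>=3.0,0.7 q [-0.61  0.39  0.48  2.   -0.25  0.8   1.77]
```

```bash
python3 -m creep '[{"translation":[0.07,-0.07,0.01],"dr":[0,0,0.05],"hand":-1},{"translation":[0.14,-0.15,0.01],"dr":[0,0,0.06],"hand":-1},{"translation":[0.205,-0.216,0.01],"dr":[0,0,0.06],"hand":-1},{"translation":[0.205,-0.216,0.06],"dr":[0,0,0.06],"hand":-1},{"translation":[0.205,-0.216,0.1],"dr":[0,0,0.06],"hand":-1}]'>/dev/null; python3 to.py 0.4495 -0.0712 0.0048 184.9; python3 look.py wrist w14
```

```text
t 30.1 pos [ 0.4518 -0.0696  0.0554] yaw -174.8 w 0.381 F [-0.1  0.7 -4.3] SHIFT [ 0.005 -0.003  0.101] DR [0.001 0.    0.003] rows>=1.0,0.0 q [-0.4   0.37  0.5   2.21 -0.31  0.62  1.99]
```

View pics/w14.png

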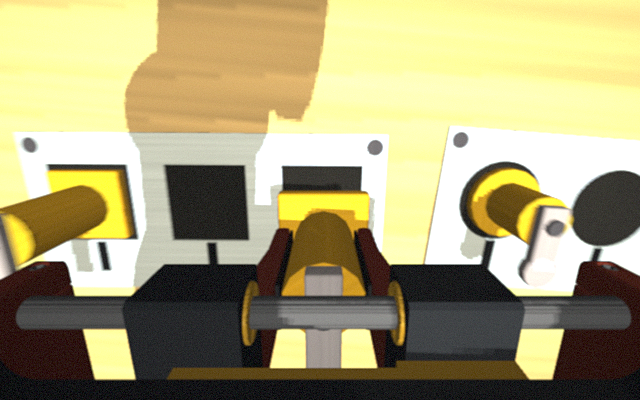

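```bash
python3 -m creep '[{"translation":[0.004,-0.002,0.05],"dr":[0,0,0],"hand":-1},{"translation":[0.004,-0.002,0.08],"dr":[0,0,0],"hand":-1},{"translation":[0.004,-0.002,0.096],"dr":[0,0,0],"hand":-1},{"translation":[0.004,-0.002,0.1],"dr":[0,0,0],"hand":-1},{"translation":[0.004,-0.002,0.1],"dr":[0,0,0],"hand":-1}]'; python3 to.py 0.4495 -0.0712 0.0038 184.9
```

```text
clock: 30.6
ee_pos: [0.4514, -0.0697, 0.0061]
ee_rot: [-0.0, -0.047, 0.999, 0.0]
ft_force: [0.4, 0.4, -3.8]
grip_width: 0.385
t 30.6 pos [ 0.4514 -0.0697  0.0061] yaw -174.6 w 0.385 F [ 0.4  0.4 -3.8] SHIFT [ 0.004 -0.003  0.005] DR [ 0.    -0.     0.005] rows>=0.1,0.1 q [-0.33  0.47  0.43  2.23 -0.39  0.51  2.06]
```

```bash
python3 -m creep '[{"translation":[0.004,-0.003,0.002],"dr":[0,0,0.005],"hand":-1},{"translation":[0.004,-0.003,0.005],"dr":[0,0,0.005],"hand":-1},{"translation":[0.004,-0.003,0.006],"dr":[0,0,0.005],"hand":-1},{"translation":[0.004,-0.003,0.006],"dr":[0,0,0.005],"hand":-1}]'; python3 -m creep '[{"translation":[0,0,0],"dr":[0,0,0],"hand":0.3},{"translation":[0,0,0],"dr":[0,0,0],"hand":0.3},{"translation":[0,0,0],"dr":[0,0,0],"hand":0.3},{"translation":[0,0,0],"dr":[0,0,0],"hand":0.3},{"translation":[0,0,0],"dr":[0,0,0],"hand":0.3}]'; python3 -m creep '[{"translation":[0,0,-0.06],"dr":[0,0,0],"hand":0.3},{"translation":[0,0,-0.14],"dr":[0,0,0],"hand":0.3},{"translation":[0,0,-0.22],"dr":[0,0,0],"hand":0.3},{"translation":[0,0,-0.32],"dr":[0,0,0],"hand":1},{"translation":[0,0,-0.4],"dr":[0,0,0],"hand":1}]'>/dev/null;python3 look.py wrist w15; python3 look.py scene c15; python3 - <<'E'
from cyl import *
items={'T_right':(.464,-.25,.087),'T_left':(.45,-.07,.087),'S_a':(.60,.29,.060),'S_b':(.69,.06,.06),'S_c':(.434,.069,.063)}
for n,f in(('scene','c15'),('wrist','w15')):
    p,d,c=load(f); cams(n,p,d,c,items)
E
python3 to.py 0.607 0.2945 0.1 110
```

```text
clock: 31.0
ee_pos: [0.4496, -0.0717, 0.0037]
ee_rot: [0.0, -0.042, 0.999, 0.0]
ft_force: [-1.8, -0.0, 6.9]
grip_width: 0.386
clock: 31.5
ee_pos: [0.4494, -0.0715, 0.0029]
ee_rot: [0.0, -0.043, 0.999, -0.0]
ft_force: [-0.3, -0.4, 0.7]
grip_width: 0.652
scene T_right rect c [ 484.4 -245.1] LxW [18. 67.] yaw 4.7 axis(tip) [ 470.  -246.3] axis(barrel) [ 465.1 -249.9] 161
scene T_left rect c [469.4 -68.6] LxW [17.6 68.3] yaw 5.9 axis(tip) [455.7 -70. ] axis(barrel) [449.9 -72.1] 163
scene S_a rect c [615.7 280.7] LxW [23.9 53.4] yaw -58.6 axis(tip) [607.7 293.8] axis(barrel) [608.2 294.9] 111
scene S_b rect c [701.8  75.3] LxW [22.  54.3] yaw 71.1 axis(tip) [697.   61.2] axis(barrel) [698.   59.8] 70
scene S_c rect c [452.5  69.4] LxW [21.7 56.1] yaw 6.7 axis(tip) [438.6  67.7] axis(barrel) [434.5  68.3] 74
wrist T_right rect c [ 478.7 -243.4] LxW [24.4 64. ] yaw 8.0 axis(tip) [ 462.9 -245.6] axis(barrel) [ 464.4 -249. ] 769
wrist T_left rect c [464.5 -69.3] LxW [15.8 62.8] yaw 5.9 axis(tip) [448. -71.] axis(barrel) [449.6 -71. ] 235
wrist S_a none
wrist S_b none
wrist S_c rect c [448.2  67.9] LxW [23.5 53.2] yaw 2.1 axis(tip) [432.8  67.4] axis(barrel) [433.9  69.9] 328
t 32.1 pos [ 0.4527 -0.0718  0.2076] yaw -175.1 w 0.883 F [ 0.7 -0.5 -0. ] SHIFT [-0.368  0.704  0.22 ] DR [0.005 0.005 0.832] rows>=8.2,8.7 q [-0.57  0.1   0.64  2.08 -0.07  0.97  1.77]
```

View pics/w15.png

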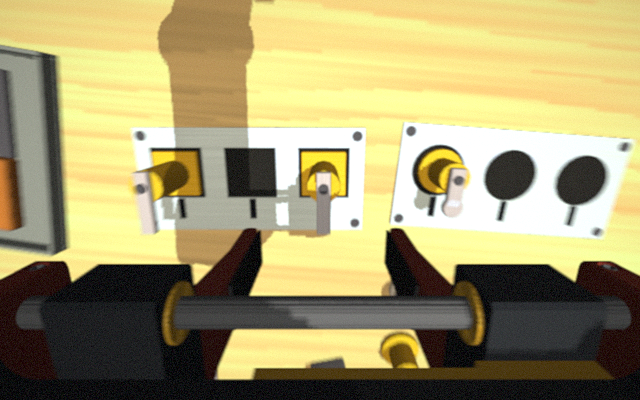

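T_left stands right (449.6,-71; yaw 5.9°). Next S_b at (0.697,0.0595), with tool x at 251° so the wrist stays clear of the oil bottle.

```bash
python3 to.py 0.697 0.0595 0.11 251
```

```text
t 32.1 pos [ 0.4527 -0.0718  0.2076] yaw -175.1 w 0.883 F [ 0.7 -0.5 -0. ] SHIFT [-0.507  0.22   0.2  ] DR [-0.003  0.006 -0.735] rows>=5.9,7.7 q [-0.57  0.1   0.64  2.08 -0.07  0.97  1.77]
```

```bash
python3 -m creep '[{"translation":[-0.06,0.02,0],"dr":[0,0,-0.09],"hand":1},{"translation":[-0.14,0.06,0],"dr":[0,0,-0.18],"hand":1},{"translation":[-0.22,0.1,0],"dr":[0,0,-0.27],"hand":1},{"translation":[-0.3,0.14,0],"dr":[0,0,-0.36],"hand":1},{"translation":[-0.38,0.17,0],"dr":[0,0,-0.45],"hand":1}]'>/dev/null; python3 to.py 0.697 0.0595 0.12 251
```

```text
t 32.6 pos [0.6322 0.0314 0.2012] yaw -134.2 w 0.999 F [-0.2  0.5 -0.2] SHIFT [-0.131 -0.054  0.162] DR [ 0.001 -0.    -0.28 ] rows>=2.2,2.9 q [-0.48  0.43  0.46  1.68 -0.21  1.08  2.41]
```

```bash
python3 -m creep '[{"translation":[-0.06,-0.02,0.02],"dr":[0,0,-0.09],"hand":1},{"translation":[-0.13,-0.054,0.06],"dr":[0,0,-0.18],"hand":1},{"translation":[-0.13,-0.054,0.12],"dr":[0,0,-0.28],"hand":1},{"translation":[-0.13,-0.054,0.16],"dr":[0,0,-0.28],"hand":1},{"translation":[-0.13,-0.054,0.16],"dr":[0,0,-0.28],"hand":1}]'>/dev/null; python3 to.py 0.697 0.0595 -0.008 251; python3 look.py wrist w16
```

```text
t 33.1 pos [0.6932 0.0563 0.1178] yaw -109.4 w 1.000 F [-0.3  0.3 -1.1] SHIFT [-0.009 -0.007  0.252] DR [ 0.005 -0.002 -0.005] rows>=2.5,0.1 q [-0.39  0.61  0.32  1.58 -0.22  0.99  2.8 ]
```

View pics/w16.png

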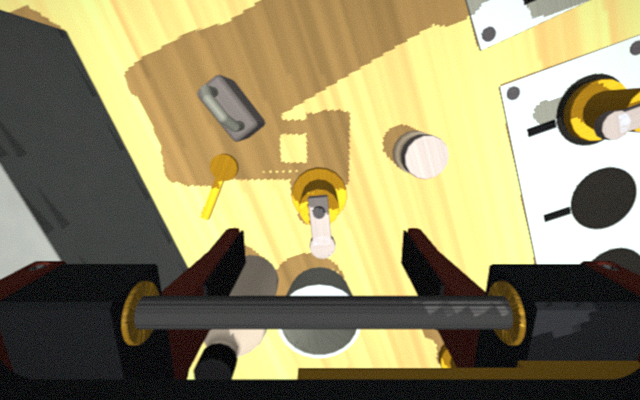

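```bash
python3 riv.py w16 .06 318 210 322.5 256; python3 - <<'E'
from h import *
c=None
T=np.array([.697,.0595]); th=np.radians(251); ex=np.array([np.cos(th),np.sin(th)]); ey=np.array([np.sin(th),-np.cos(th)])
for f in('w16','c15'):
    p,d,c=load(f); P=cloud(d,c); hsv=cv2.cvtColor(p,cv2.COLOR_BGR2HSV)
    m=(d>0)&(P[...,2]>.065)&(P[...,2]<.15)&(P[...,0]>.7)&(P[...,0]<.86)&(P[...,1]>.05)&(P[...,1]<.2)&(hsv[...,1]<110)
    Q=P[m]; 
    for lo,hi in((.065,.09),(.09,.12),(.12,.145)):
        q=Q[(Q[:,2]>lo)&(Q[:,2]<hi)]
        if len(q)<5: continue
        r=(q[:,:2]-T); X=r@ex; Y=r@ey; print(f,lo,len(q),'xyz',np.round(q.mean(0),3),'tool x %.3f..%.3f y %.3f..%.3f'%(X.min(),X.max(),Y.min(),Y.max()))
E
```

```text
axis [0.6976 0.0587] len 0.0407 yaw 75.7 z 0.06324244290659678 0.060062874065556035
w16 0.065 327 xyz [0.778 0.116 0.077] tool x -0.112..-0.064 y -0.072..-0.045
w16 0.09 1019 xyz [0.786 0.12  0.104] tool x -0.110..-0.078 y -0.090..-0.050
w16 0.12 818 xyz [0.792 0.119 0.129] tool x -0.099..-0.004 y -0.084..-0.041
c15 0.065 306 xyz [0.808 0.136 0.081] tool x -0.139..-0.070 y -0.124..-0.046
c15 0.09 337 xyz [0.815 0.126 0.103] tool x -0.139..-0.044 y -0.156..-0.052
c15 0.12 188 xyz [0.82  0.115 0.126] tool x -0.136..-0.043 y -0.156..-0.060
```

```bash
python3 to.py 0.697 0.059 -0.008 251; python3 -m creep '[{"translation":[-0.008,-0.007,0.06],"dr":[0,0,0],"hand":1},{"translation":[-0.008,-0.007,0.13],"dr":[0,0,0],"hand":1},{"translation":[-0.008,-0.007,0.18],"dr":[0,0,0],"hand":1},{"translation":[-0.008,-0.007,0.2],"dr":[0,0,0],"hand":1},{"translation":[-0.008,-0.007,0.2],"dr":[0,0,0],"hand":1}]'>/dev/null; python3 to.py 0.697 0.059 -0.008 251
```

```text
t 33.1 pos [0.6946 0.0563 0.1203] yaw -109.5 w 1.001 F [ 1.3 -0.2  0.8] SHIFT [-0.007 -0.004  0.257] DR [ 0.003 -0.001 -0.005] rows>=2.6,0.1 q [-0.39  0.61  0.32  1.58 -0.22  0.99  2.8 ]
t 33.6 pos [0.7005 0.0592 0.0226] yaw -109.4 w 1.003 F [-0.2  0.2 -0.7] SHIFT [0.003 0.006 0.061] DR [ 0.001 -0.    -0.005] rows>=0.6,0.1 q [-0.36  0.73  0.29  1.62 -0.26  0.83  2.83]
```

```bash
python3 -m creep '[{"translation":[0.003,0.005,0.03],"dr":[0,0,0],"hand":1},{"translation":[0.003,0.005,0.055],"dr":[0,0,0],"hand":1},{"translation":[0.003,0.005,0.06],"dr":[0,0,0],"hand":1},{"translation":[0.003,0.005,0.06],"dr":[0,0,0],"hand":1},{"translation":[0.003,0.005,0.06],"dr":[0,0,0],"hand":-1}]'>/dev/null; python3 -m creep '[{"translation":[0,0,0],"dr":[0,0,0],"hand":-1},{"translation":[0,0,0],"dr":[0,0,0],"hand":-1},{"translation":[0,0,0],"dr":[0,0,0],"hand":-1},{"translation":[0,0,0],"dr":[0,0,0],"hand":-1},{"translation":[0,0,0],"dr":[0,0,0],"hand":-1}]'>/dev/null; python3 -m creep '[{"translation":[0,0,0],"dr":[0,0,0],"hand":-1},{"translation":[0,0,0],"dr":[0,0,0],"hand":-1},{"translation":[0,0,0],"dr":[0,0,0],"hand":-1},{"translation":[0,0,0],"dr":[0,0,0],"hand":-1}]'; python3 to.py 0.433 0.1592 0.1 177.3
```

```text
clock: 35.05
ee_pos: [0.6979, 0.0587, -0.0072]
ee_rot: [-0.0, -0.578, 0.816, 0.0]
ft_force: [-1.7, 0.3, 0.3]
grip_width: 0.384
t 35.0 pos [ 0.6979  0.0587 -0.0072] yaw -109.4 w 0.384 F [-1.7  0.3  0.3] SHIFT [-0.014  0.567 -0.214] DR [ 0.    -0.     0.814] rows>=6.1,8.5 q [-0.36  0.76  0.27  1.64 -0.27  0.78  2.84]
```

```bash
python3 -m creep '[{"translation":[0,0,-0.1],"dr":[0,0,0],"hand":-1},{"translation":[0,0,-0.2],"dr":[0,0,0],"hand":-1},{"translation":[0,0.08,-0.21],"dr":[0,0,0.09],"hand":-1},{"translation":[0,0.17,-0.21],"dr":[0,0,0.18],"hand":-1},{"translation":[-0.01,0.26,-0.21],"dr":[0,0,0.27],"hand":-1}]'>/dev/null; python3 to.py 0.433 0.1592 0.1 177.3
```

```text
t 35.5 pos [0.5755 0.106  0.0979] yaw -134.2 w 0.379 F [-0.9  0.7 -3.7] SHIFT [ 0.122  0.279 -0.004] DR [0.    0.    0.539] rows>=3.0,5.7 q [-0.62  0.48  0.43  1.89 -0.26  0.83  2.32]
```

```bash
python3 -m creep '[{"translation":[0.03,0.07,0],"dr":[0,0,0.09],"hand":-1},{"translation":[0.06,0.14,0],"dr":[0,0,0.18],"hand":-1},{"translation":[0.09,0.21,0],"dr":[0,0,0.27],"hand":-1},{"translation":[0.12,0.275,0],"dr":[0,0,0.36],"hand":-1},{"translation":[0.12,0.275,0],"dr":[0,0,0.45],"hand":-1}]'>/dev/null; python3 to.py 0.433 0.1592 0.05 177.3
```

```text
t 36.0 pos [0.4306 0.1594 0.0968] yaw -174.3 w 0.383 F [ 0.3  0.6 -1.7] SHIFT [-0.005 -0.001  0.094] DR [ 0.    -0.004  0.093] rows>=0.9,1.0 q [-1.02  0.31  0.63  2.18 -0.28  0.73  1.47]
```

```bash
python3 -m creep '[{"translation":[-0.004,0,0.04],"dr":[0,0,0.09],"hand":-1},{"translation":[-0.004,0,0.09],"dr":[0,0,0.093],"hand":-1},{"translation":[-0.004,0,0.11],"dr":[0,0,0.093],"hand":-1},{"translation":[-0.004,0,0.11],"dr":[0,0,0.093],"hand":-1},{"translation":[-0.004,0,0.11],"dr":[0,0,0.093],"hand":-1}]'>/dev/null; python3 to.py 0.433 0.1592 -0.0042 177.3; python3 look.py wrist w17
```

```text
t 36.5 pos [0.4386 0.1582 0.0432] yaw 177.4 w 0.379 F [-0.1 -0.3 -2.2] SHIFT [0.011 0.002 0.095] DR [-0.     0.     0.001] rows>=1.0,0.0 q [-0.96  0.43  0.59  2.2  -0.41  0.61  1.45]
```

View pics/w17.png

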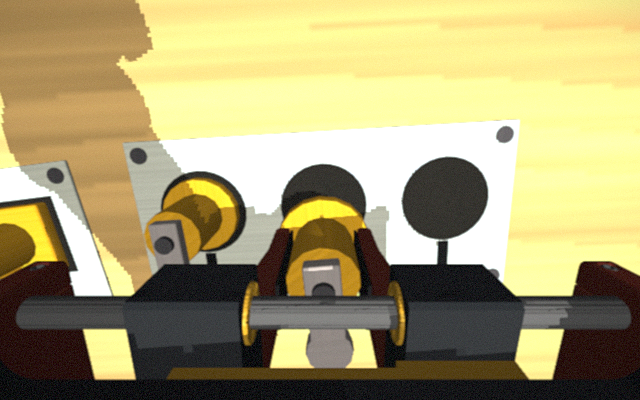

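```bash
python3 riv.py w17 .1104 322 264 329.5 366;  python3 -m creep '[{"translation":[0.008,0.002,0.045],"dr":[0,0,0],"hand":-1},{"translation":[0.008,0.002,0.07],"dr":[0,0,0],"hand":-1},{"translation":[0.008,0.002,0.085],"dr":[0,0,0],"hand":-1},{"translation":[0.008,0.002,0.088],"dr":[0,0,0],"hand":-1},{"translation":[0.008,0.002,0.088],"dr":[0,0,0],"hand":-1}]'>/dev/null; python3 to.py 0.433 0.1592 -0.0047 177.3
```

```text
axis [0.4258 0.1584] len 0.051 yaw 1.2 z 0.1067394270765255 0.10938254608727008
t 37.1 pos [ 0.4346  0.1595 -0.001 ] yaw 177.4 w 0.380 F [ 0.4  0.3 -3. ] SHIFT [ 0.003 -0.001  0.007] DR [0.    0.    0.001] rows>=0.1,0.0 q [-0.89  0.51  0.5   2.23 -0.49  0.52  1.52]
```

```bash
python3 -m creep '[{"translation":[0.003,-0.001,0.004],"dr":[0,0,0],"hand":-1},{"translation":[0.003,-0.001,0.007],"dr":[0,0,0],"hand":-1},{"translation":[0.003,-0.001,0.008],"dr":[0,0,0],"hand":-1},{"translation":[0.003,-0.001,0.008],"dr":[0,0,0],"hand":-1}]'; python3 -m creep '[{"translation":[0,0,0],"dr":[0,0,0],"hand":0.2},{"translation":[0,0,0],"dr":[0,0,0],"hand":0.2},{"translation":[0,0,0],"dr":[0,0,0],"hand":0.2},{"translation":[0,0,0],"dr":[0,0,0],"hand":0.2},{"translation":[0,0,0],"dr":[0,0,0],"hand":0.2}]'; python3 -m creep '[{"translation":[0,0,-0.06],"dr":[0,0,0],"hand":0.2},{"translation":[0,0,-0.14],"dr":[0,0,0],"hand":0.2},{"translation":[0,0,-0.22],"dr":[0,0,0],"hand":0.2},{"translation":[0,0,-0.32],"dr":[0,0,0],"hand":1},{"translation":[0,0,-0.4],"dr":[0,0,0],"hand":1}]'>/dev/null;python3 look.py wrist w18; python3 look.py scene c18; python3 - <<'E'
from cyl import *
items={'T_right':(.464,-.25,.087),'T_left':(.45,-.07,.087),'S_a':(.60,.29,.060),'S_b':(.433,.159,.063),'S_c':(.434,.069,.063)}
for n,f in(('scene','c18'),('wrist','w18')):
    p,d,c=load(f); cams(n,p,d,c,items)
E
python3 to.py 0.607 0.2945 0.11 112
```

```text
clock: 37.5
ee_pos: [0.4328, 0.1593, -0.0043]
ee_rot: [-0.0, 0.023, 1.0, 0.001]
ft_force: [-2.9, -1.5, 10.3]
grip_width: 0.38
clock: 38.0
ee_pos: [0.4328, 0.1592, -0.0052]
ee_rot: [0.0, 0.023, 1.0, -0.0]
ft_force: [-0.1, -0.4, -0.1]
grip_width: 0.598
scene T_right rect c [ 484.4 -245.1] LxW [18. 67.] yaw 4.7 axis(tip) [ 470.  -246.3] axis(barrel) [ 465.  -249.7] 163
scene T_left rect c [469.4 -68.6] LxW [17.6 68.3] yaw 5.9 axis(tip) [455.7 -70. ] axis(barrel) [449.8 -72.1] 168
scene S_a rect c [589.8 271. ] LxW [23.4 52. ] yaw -61.9 axis(tip) [582.2 285.1] axis(barrel) [582.8 284.2] 110
scene S_b rect c [452.4 159. ] LxW [21.1 57.3] yaw 8.0 axis(tip) [439.2 157.2] axis(barrel) [434.2 158.9] 63
scene S_c rect c [453.1  69.4] LxW [21.7 57.3] yaw 6.7 axis(tip) [439.8  67.9] axis(barrel) [434.8  68.3] 77
wrist T_right none
wrist T_left rect c [464.2 -64.5] LxW [26.2 64.2] yaw 8.0 axis(tip) [448.4 -66.7] axis(barrel) [449.7 -71.3] 1027
wrist S_a none
wrist S_b rect c [447.9 161.2] LxW [20.5 53.4] yaw 0.4 axis(tip) [432.6 161. ] axis(barrel) [434.  159.8] 133
wrist S_c rect c [448.4  71.5] LxW [22.9 53.1] yaw 0.1 axis(tip) [433.   71.5] axis(barrel) [434.3  69.3] 247
t 38.6 pos [0.4358 0.1605 0.1995] yaw 177.4 w 0.836 F [-0.  -0.6  0.8] SHIFT [-0.329  0.282  0.183] DR [0.006 0.001 0.727] rows>=4.7,7.6 q [-1.19  0.13  0.79  2.09 -0.12  0.96  1.18]
```

View pics/w18.png

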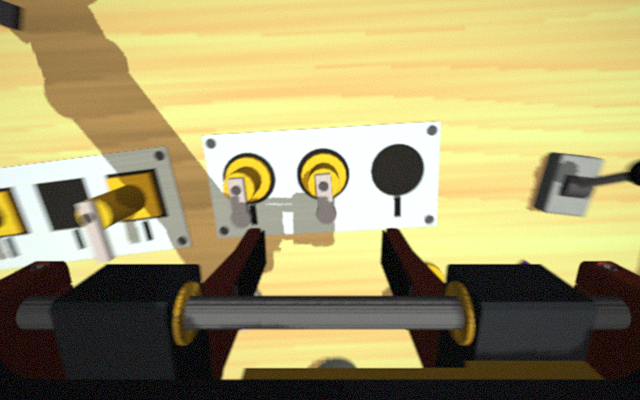

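View pics/c18.png

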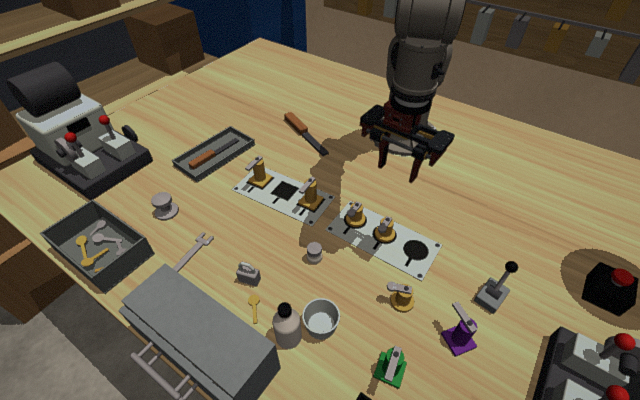

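S_a was knocked to (0.582,0.2845). S_b and the others are in place. Going above S_a with a fresh look.

```bash
python3 to.py 0.582 0.2845 0.11 114;  python3 -m creep '[{"translation":[-0.06,0.05,0],"dr":[0,0,0.09],"hand":1},{"translation":[-0.12,0.1,0],"dr":[0,0,0.18],"hand":1},{"translation":[-0.18,0.15,0],"dr":[0,0,0.27],"hand":1},{"translation":[-0.24,0.21,0.03],"dr":[0,0,0.36],"hand":1},{"translation":[-0.28,0.26,0.08],"dr":[0,0,0.45],"hand":1}]'>/dev/null; python3 to.py 0.582 0.2845 0.11 114
```

```text
t 38.6 pos [0.4358 0.1605 0.1995] yaw 177.4 w 0.836 F [-0.  -0.6  0.8] SHIFT [-0.28   0.26   0.183] DR [0.006 0.001 0.704] rows>=4.2,7.4 q [-1.19  0.13  0.79  2.09 -0.12  0.96  1.18]
t 39.1 pos [0.5811 0.2845 0.1545] yaw 136.6 w 1.001 F [0.4 0.9 0.1] SHIFT [-0.001  0.001  0.089] DR [0.002 0.    0.251] rows>=0.9,2.6 q [-1.11  0.6   0.82  1.71 -0.49  1.05  0.69]
```

```bash
python3 -m creep '[{"translation":[0,0,0.03],"dr":[0,0,0.09],"hand":1},{"translation":[0,0,0.06],"dr":[0,0,0.18],"hand":1},{"translation":[0,0,0.089],"dr":[0,0,0.25],"hand":1},{"translation":[0,0,0.089],"dr":[0,0,0.25],"hand":1},{"translation":[0,0,0.089],"dr":[0,0,0.25],"hand":1}]'>/dev/null; python3 to.py 0.582 0.2845 -0.008 114;python3 look.py wrist w19
```

```text
t 39.6 pos [0.5782 0.2824 0.1098] yaw 114.6 w 0.998 F [0.1 0.5 1.2] SHIFT [0.001 0.009 0.236] DR [-0.001  0.     0.006] rows>=2.4,0.1 q [-1.14  0.68  0.88  1.76 -0.61  1.    0.4 ]
```

View pics/w19.png

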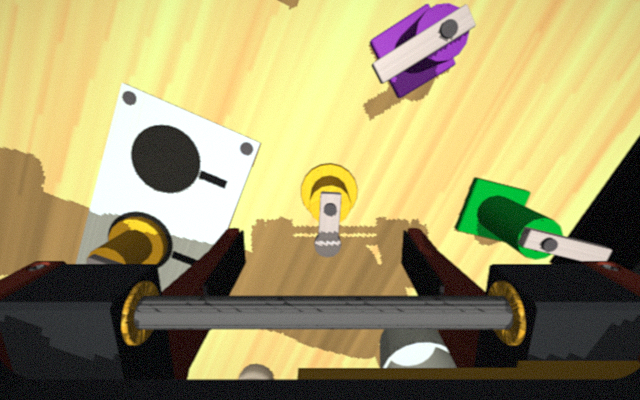

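```bash
python3 riv.py w19 .06 330 209 327 256; python3 - <<'E'
from cyl import *
p,d,c=load('w19'); cams('w',p,d,c,{'S_a':(.582,.2845,.06)})
E
python3 to.py 0.582 0.284 -0.008 114
```

```text
axis [0.5831 0.2842] len 0.0401 yaw -68.5 z 0.06350676259157223 0.059521416025848345
w S_a rect c [586.9 271.5] LxW [20.2 53.7] yaw -65.4 axis(tip) [580.6 285.2] axis(barrel) [583.1 284.3] 269
t 39.6 pos [0.5786 0.2825 0.1106] yaw 114.6 w 0.998 F [-0.8 -0.1 -0.1] SHIFT [-0.     0.007  0.237] DR [0.    0.    0.006] rows>=2.4,0.1 q [-1.14  0.68  0.88  1.76 -0.61  1.    0.4 ]
```

```bash
python3 -m creep '[{"translation":[0,0.009,0.06],"dr":[0,0,0],"hand":1},{"translation":[0,0.009,0.13],"dr":[0,0,0],"hand":1},{"translation":[0,0.009,0.18],"dr":[0,0,0],"hand":1},{"translation":[0,0.009,0.2],"dr":[0,0,0],"hand":1},{"translation":[0,0.009,0.2],"dr":[0,0,0],"hand":1}]'>/dev/null; python3 to.py 0.5828 0.2842 -0.008 114
```

```text
t 40.1 pos [0.5823 0.2844 0.0101] yaw 114.5 w 1.005 F [ 0.6 -0.1  0.1] SHIFT [-0.001  0.001  0.036] DR [-0.001 -0.     0.005] rows>=0.4,0.1 q [-1.07  0.8   0.76  1.79 -0.72  0.85  0.47]
```

```bash
python3 -m creep '[{"translation":[0,0.001,0.02],"dr":[0,0,0],"hand":1},{"translation":[0,0.001,0.036],"dr":[0,0,0],"hand":1},{"translation":[0,0.001,0.036],"dr":[0,0,0],"hand":1},{"translation":[0,0.001,0.036],"dr":[0,0,0],"hand":-1},{"translation":[0,0.001,0.036],"dr":[0,0,0],"hand":-1}]'>/dev/null; python3 -m creep '[{"translation":[0,0,0],"dr":[0,0,0],"hand":-1},{"translation":[0,0,0],"dr":[0,0,0],"hand":-1},{"translation":[0,0,0],"dr":[0,0,0],"hand":-1},{"translation":[0,0,0],"dr":[0,0,0],"hand":-1},{"translation":[0,0,0],"dr":[0,0,0],"hand":-1}]'>/dev/null; python3 -m creep '[{"translation":[0,0,0],"dr":[0,0,0],"hand":-1},{"translation":[0,0,0],"dr":[0,0,0],"hand":-1},{"translation":[0,0,0],"dr":[0,0,0],"hand":-1},{"translation":[0,0,0],"dr":[0,0,0],"hand":-1}]'; python3 to.py 0.432 0.2493 0.07 182.8
```

```text
clock: 41.55
ee_pos: [0.583, 0.2848, -0.0076]
ee_rot: [-0.0, 0.542, 0.841, -0.0]
ft_force: [-1.7, 0.5, 0.6]
grip_width: 0.384
t 41.5 pos [ 0.583   0.2848 -0.0076] yaw 114.4 w 0.384 F [-1.7  0.5  0.6] SHIFT [ 0.06  -0.304 -0.155] DR [-0.   -0.   -0.76] rows>=3.5,8.0 q [-1.05  0.82  0.74  1.8  -0.74  0.83  0.49]
```

```bash
python3 -m creep '[{"translation":[0,0,-0.08],"dr":[0,0,0],"hand":-1},{"translation":[0,0,-0.16],"dr":[0,0,-0.05],"hand":-1},{"translation":[0.02,-0.1,-0.16],"dr":[0,0,-0.14],"hand":-1},{"translation":[0.04,-0.18,-0.16],"dr":[0,0,-0.23],"hand":-1},{"translation":[0.05,-0.26,-0.16],"dr":[0,0,-0.32],"hand":-1}]'>/dev/null; python3 -m creep '[{"translation":[0,0,0],"dr":[0,0,-0.09],"hand":-1},{"translation":[0,0,0],"dr":[0,0,-0.18],"hand":-1},{"translation":[0,0,0],"dr":[0,0,-0.27],"hand":-1},{"translation":[0,0,0],"dr":[0,0,-0.36],"hand":-1},{"translation":[0,0,0],"dr":[0,0,-0.43],"hand":-1}]'>/dev/null;  python3 to.py 0.432 0.2493 0.06 182.8
```

```text
t 42.5 pos [0.4539 0.2535 0.0722] yaw -177.8 w 0.379 F [ 0.2  0.1 -2.5] SHIFT [ 0.044 -0.007  0.024] DR [-0.    -0.    -0.007] rows>=0.5,0.1 q [-1.09  0.45  0.58  2.07 -0.37  0.73  1.33]
```

```bash
python3 -m creep '[{"translation":[0.03,-0.005,0.01],"dr":[0,0,-0.007],"hand":-1},{"translation":[0.043,-0.007,0.04],"dr":[0,0,-0.007],"hand":-1},{"translation":[0.043,-0.007,0.06],"dr":[0,0,-0.007],"hand":-1},{"translation":[0.043,-0.007,0.06],"dr":[0,0,-0.007],"hand":-1},{"translation":[0.043,-0.007,0.06],"dr":[0,0,-0.007],"hand":-1}]'>/dev/null;  python3 to.py 0.432 0.2493 -0.0046 182.8; python3 look.py wrist w20
```

```text
t 43.0 pos [0.4335 0.2495 0.0423] yaw -177.5 w 0.382 F [ 0.4  1.1 -3.1] SHIFT [ 0.003 -0.     0.094] DR [-0.     0.    -0.003] rows>=0.9,0.0 q [-1.09  0.47  0.55  2.13 -0.4   0.65  1.36]
```

View pics/w20.png

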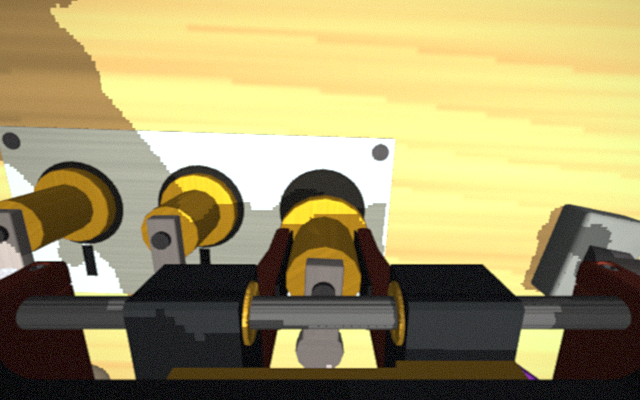

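```bash
python3 riv.py w20 .11 325 264 319.5 366;  python3 -m creep '[{"translation":[0.002,0,0.045],"dr":[0,0,0],"hand":-1},{"translation":[0.002,0,0.07],"dr":[0,0,0],"hand":-1},{"translation":[0.002,0,0.085],"dr":[0,0,0],"hand":-1},{"translation":[0.002,0,0.088],"dr":[0,0,0],"hand":-1},{"translation":[0.002,0,0.088],"dr":[0,0,0],"hand":-1}]'>/dev/null; python3 to.py 0.432 0.2493 -0.0050 182.8
```

```text
axis [0.4205 0.2499] len 0.0507 yaw -0.1 z 0.10881855156688712 0.10996751834199903
t 43.6 pos [ 0.4322  0.2495 -0.0015] yaw -177.5 w 0.384 F [ 0.5  0.5 -3.5] SHIFT [ 0.    -0.     0.007] DR [-0.     0.    -0.003] rows>=0.1,0.0 q [-1.03  0.54  0.48  2.14 -0.47  0.56  1.41]
```

```bash
python3 -m creep '[{"translation":[0,0,0.004],"dr":[0,0,-0.01],"hand":-1},{"translation":[0,0,0.007],"dr":[0,0,-0.01],"hand":-1},{"translation":[0,0,0.008],"dr":[0,0,-0.01],"hand":-1},{"translation":[0,0,0.008],"dr":[0,0,-0.01],"hand":-1}]'; python3 -m creep '[{"translation":[0,0,0],"dr":[0,0,0],"hand":0.2},{"translation":[0,0,0],"dr":[0,0,0],"hand":0.2},{"translation":[0,0,0],"dr":[0,0,0],"hand":0.2},{"translation":[0,0,0],"dr":[0,0,0],"hand":0.2},{"translation":[0,0,0],"dr":[0,0,0],"hand":0.2}]'>/dev/null; python3 -m creep '[{"translation":[0,0,-0.06],"dr":[0,0,0],"hand":0.2},{"translation":[0,0,-0.14],"dr":[0,0,0],"hand":0.2},{"translation":[0,0,-0.22],"dr":[0,0,0],"hand":0.2},{"translation":[0,0,-0.32],"dr":[0,0,0],"hand":-1},{"translation":[0,0,-0.4],"dr":[0,0,0],"hand":-1}]'>/dev/null; cat > chk.py <<'E'
import sys
from cyl import *
items={'T_right':(.464,-.25,.087),'T_left':(.45,-.07,.087),'S_a':(.432,.2493,.063),'S_b':(.433,.159,.063),'S_c':(.434,.069,.063)}
for n,f in [a.split('=') for a in sys.argv[1:]]:
    p,d,c=load(f); cams(n,p,d,c,items)
E
python3 look.py wrist w21; python3 look.py scene c21; python3 look.py side s21; python3 chk.py scene=c21 side=s21 wrist=w21
python3 to.py 0.36 0.36 0.2 182
```

```text
clock: 44.0
ee_pos: [0.4323, 0.2499, -0.0047]
ee_rot: [0.0, -0.03, 1.0, 0.001]
ft_force: [-2.2, -0.6, 6.7]
grip_width: 0.377
scene T_right rect c [ 484.4 -245.1] LxW [18. 67.] yaw 4.7 axis(tip) [ 470.  -246.3] axis(barrel) [ 465.  -249.6] 166
scene T_left rect c [469.4 -68.6] LxW [17.6 68.3] yaw 5.9 axis(tip) [455.7 -70. ] axis(barrel) [449.9 -71.9] 165
scene S_a rect c [451.5 251.3] LxW [20.7 56.8] yaw -0.9 axis(tip) [437.9 251.5] axis(barrel) [432.6 249.6] 56
scene S_b rect c [452.4 159. ] LxW [21.1 57.3] yaw 8.0 axis(tip) [439.2 157.2] axis(barrel) [434.4 158.6] 62
scene S_c rect c [452.4  69.3] LxW [21.  56.2] yaw 5.7 axis(tip) [438.6  67.9] axis(barrel) [434.4  68.3] 74
side T_right rect c [ 476.3 -253. ] LxW [17.7 63.3] yaw 3.8 axis(tip) [ 460.  -254.1] axis(barrel) [ 462.8 -250.2] 158
side T_left rect c [460.9 -75. ] LxW [17.  62.7] yaw 3.7 axis(tip) [444.3 -76.1] axis(barrel) [447.6 -72.2] 148
side S_a rect c [442.8 243.2] LxW [21.9 50.8] yaw 5.7 axis(tip) [426.3 241.6] axis(barrel) [431.1 248.8] 70
side S_b rect c [444.4 154.7] LxW [27.1 50.2] yaw -6.2 axis(tip) [427.7 156.6] axis(barrel) [432.3 158.1] 78
side S_c rect c [446.1  65.7] LxW [28.2 50.4] yaw -11.5 axis(tip) [429.6  69. ] axis(barrel) [432.3  68.2] 76
wrist T_right none
wrist T_left rect c [478.5 -58.3] LxW [16.4 41. ] yaw -11.9 axis(tip) [451.6 -52.6] axis(barrel) [449.7 -71.3] 1459
wrist S_a rect c [446.8 250. ] LxW [20.2 53.3] yaw 3.0 axis(tip) [431.5 249.2] axis(barrel) [432.8 250.6] 131
wrist S_b rect c [447.8 161.7] LxW [21.5 53. ] yaw 2.0 axis(tip) [432.3 161.2] axis(barrel) [433.9 159.6] 244
wrist S_c rect c [448.8  72.3] LxW [24.5 52.9] yaw 0.6 axis(tip) [433.2  72.1] axis(barrel) [434.2  69.3] 441
t 45.1 pos [0.4333 0.2507 0.1966] yaw -176.5 w 0.320 F [-1.  -1.   0.2] SHIFT [ 0.133  0.227 -0.006] DR [0.003 0.002 0.016] rows>=2.6,0.2 q [-1.26  0.22  0.71  2.01 -0.18  0.97  1.17]
```

View pics/w21.png

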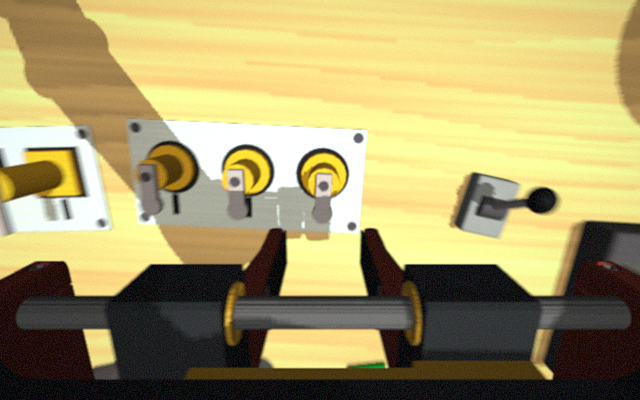

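View pics/c21.png

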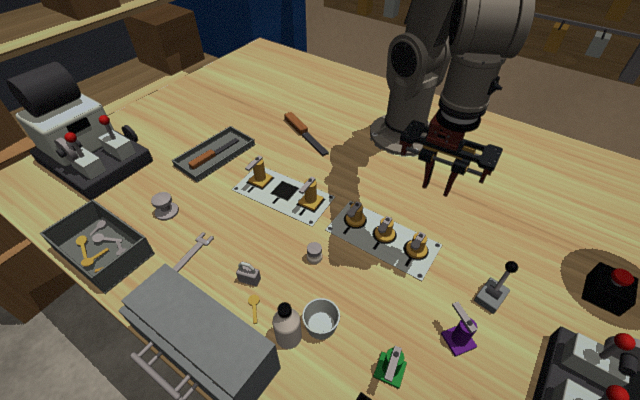

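All five stand within ~2 mm and a few degrees in all views; (side cam yaw outliers are partly hidden cams). The lever is at (500,285) in the scene view, off. Move behind it with shut fingers.

```bash
python3 to.py 0.365 0.448 0.2 180; python3 -m creep '[{"translation":[0.03,0.1,0],"dr":[0,0,0.03],"hand":-1},{"translation":[0.06,0.2,0],"dr":[0,0,0.03],"hand":-1},{"translation":[0.09,0.29,0],"dr":[0,0,0.03],"hand":-1},{"translation":[0.11,0.38,0],"dr":[0,0,0.03],"hand":-1},{"translation":[0.113,0.4,0],"dr":[0,0,0.03],"hand":-1}]'>/dev/null;  python3 to.py 0.365 0.448 0.2 180; python3 look.py scene c22; python3 look.py side s22; python3 - <<'E'
from h import *
for f in('c22','s22'):
    p,d,c=load(f);P=cloud(d,c)
    m=(d>0)&(P[...,2]>.008)&(P[...,0]>.4)&(P[...,0]<.52)&(P[...,1]>.38)&(P[...,1]<.52)&(P[...,2]<.13)
    L=P[m]
    b=L[(L[:,2]<.03)]; print(f,'block',np.round(b.min(0),3),np.round(b.max(0),3), cv2.minAreaRect((b[:,:2]*1000).astype(np.float32)))
    for z in(.045,.06,.075,.09,.105):
        w=L[abs(L[:,2]-z)<.008]
        if len(w): print(z,np.round(w.mean(0),3),len(w))
p,d,c=load('c22'); cv2.imwrite('pics/c22c.png',cv2.resize(p[130:330,400:560],None,fx=3.5,fy=3)[:600])
E
```

```text
t 45.1 pos [0.4333 0.2507 0.1966] yaw -176.5 w 0.320 F [-1.  -1.   0.2] SHIFT [ 0.112  0.402 -0.005] DR [0.003 0.002 0.038] rows>=4.2,0.4 q [-1.26  0.22  0.71  2.01 -0.18  0.97  1.17]
t 45.6 pos [0.3591 0.4511 0.192 ] yaw -178.8 w 0.004 F [0.  0.5 0.2] SHIFT [-0.012 -0.007 -0.016] DR [-0.001 -0.001  0.014] rows>=0.2,0.1 q [-1.48  0.37  0.61  1.84 -0.25  1.02  0.82]
c22 block [0.42  0.418 0.008] [0.496 0.476 0.03 ] ((457.5634765625, 447.4123840332031), (49.65912628173828, 72.72791290283203), 80.95857238769531)
0.045 [0.452 0.448 0.045] 34
0.06 [0.446 0.449 0.06 ] 34
0.075 [0.439 0.45  0.075] 36
0.09 [0.436 0.45  0.092] 41
0.105 [0.432 0.452 0.104] 103
s22 block [0.417 0.413 0.008] [0.491 0.475 0.03 ] ((453.94744873046875, 443.38232421875), (56.317935943603516, 70.25524139404297), 82.03054809570312)
0.045 [0.444 0.445 0.046] 10
0.06 [0.438 0.445 0.06 ] 9
0.075 [0.431 0.444 0.076] 11
0.09 [0.423 0.441 0.092] 15
0.105 [0.422 0.446 0.102] 23
```

View pics/c22c.png

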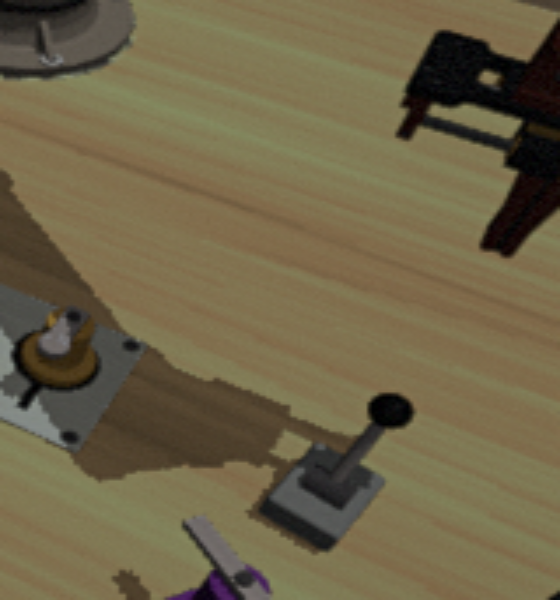

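```bash
python3 -m creep '[{"translation":[-0.006,0.002,0.1],"dr":[0,0,0],"hand":-1},{"translation":[-0.006,0.002,0.2],"dr":[0,0,0],"hand":-1},{"translation":[-0.006,0.002,0.29],"dr":[0,0,0],"hand":-1},{"translation":[-0.006,0.002,0.29],"dr":[0,0,0],"hand":-1},{"translation":[-0.006,0.002,0.29],"dr":[0,0,0],"hand":-1}]';  python3 to.py 0.415 0.451 0.045 180
```

```text
clock: 46.25
ee_pos: [0.3675, 0.4447, 0.0496]
ee_rot: [-0.0, -0.005, 1.0, -0.001]
ft_force: [0.7, 0.0, 0.7]
grip_width: 0.009
t 46.2 pos [0.3675 0.4447 0.0496] yaw -179.4 w 0.009 F [0.7 0.  0.7] SHIFT [-0.095  0.012  0.009] DR [-0.001 -0.     0.007] rows>=1.0,0.1 q [-1.38  0.56  0.52  1.94 -0.39  0.75  0.95]
```

```bash
python3 -m creep '[{"translation":[-0.03,0.01,0.008],"dr":[0,0,0],"hand":-1},{"translation":[-0.06,0.012,0.008],"dr":[0,0,0],"hand":-1},{"translation":[-0.09,0.012,0.008],"dr":[0,0,0],"hand":-1},{"translation":[-0.12,0.008,0.008],"dr":[0,0,0],"hand":-1},{"translation":[-0.15,0.004,0.008],"dr":[0,0,0],"hand":-1}]'; python3 -m creep '[{"translation":[-0.02,-0.003,0],"dr":[0,0,0],"hand":-1},{"translation":[-0.04,-0.006,0],"dr":[0,0,0],"hand":-1}]';  python3 to.py 0.415 0.451 0.045 180; python3 look.py scene c23;  python3 look.py side s23; python3 - <<'E'
from h import *
p,d,c=load('c23'); a=cv2.resize(p[180:320,440:560],None,fx=3.5,fy=3.5);q,d,c=load('s23'); b=cv2.resize(q[110:180,210:310],None,fx=4,fy=4); cv2.imwrite('pics/c23c.png',a); cv2.imwrite('pics/s23c.png',b)
E
```

```text
clock: 46.75
ee_pos: [0.4432, 0.4496, 0.0463]
ee_rot: [0.0, -0.006, 1.0, 0.0]
ft_force: [-1.9, -0.2, 1.3]
grip_width: 0.007
clock: 46.95
ee_pos: [0.4621, 0.4464, 0.0451]
ee_rot: [-0.0, -0.006, 1.0, -0.0]
ft_force: [-2.0, 0.8, -1.1]
grip_width: 0.006
t 47.0 pos [0.4621 0.4464 0.0451] yaw -179.3 w 0.006 F [-2.   0.8 -1.1] SHIFT [0.094 0.01  0.   ] DR [-0.    -0.001  0.008] rows>=0.9,0.1 q [-1.22  0.65  0.5   1.78 -0.41  0.82  1.07]
```

View pics/c23c.png

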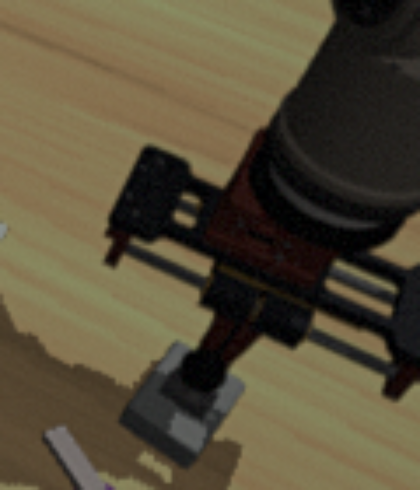

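View pics/s23c.png

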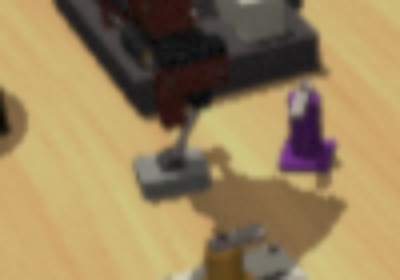

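Lever moving with ~2 N push. Continue in small steps until the force rises at the stop.

```bash
python3 -m creep '[{"translation":[-0.016,-0.002,0],"dr":[0,0,0],"hand":-1},{"translation":[-0.032,-0.004,0],"dr":[0,0,0],"hand":-1}]'|grep -E "pos|force"; python3 -m creep '[{"translation":[-0.012,-0.002,0],"dr":[0,0,0],"hand":-1},{"translation":[-0.02,-0.004,0],"dr":[0,0,0],"hand":-1}]'|grep -E "pos|force"; python3 - <<'E'
from h import *
import subprocess
subprocess.run('python3 look.py scene c24; python3 look.py side s24',shell=True)
for f in('c24','s24'):
    p,d,c=load(f);P=cloud(d,c);g=p.max(-1)
    m=(d>0)&(P[...,0]>.4)&(P[...,0]<.58)&(P[...,1]>.4)&(P[...,1]<.5)&(P[...,2]<.125)&(P[...,2]>.035)&(g<70)
    L=P[m]
    for z in(.045,.06,.075,.09,.105):
        w=L[abs(L[:,2]-z)<.008]
        if len(w): print(f,z,np.round(w.mean(0),3),len(w))
E
```

```text
ee_pos: [0.4668, 0.4466, 0.0442]
ft_force: [-38.0, -2.3, 27.0]
ee_pos: [0.4671, 0.4466, 0.044]
ft_force: [-54.0, -3.5, 39.1]
c24 0.045 [0.471 0.444 0.038] 1
c24 0.075 [0.468 0.442 0.079] 4
c24 0.09 [0.496 0.443 0.094] 79
c24 0.105 [0.491 0.443 0.103] 140
s24 0.045 [0.56  0.419 0.044] 6
s24 0.075 [0.466 0.439 0.077] 20
s24 0.09 [0.474 0.436 0.091] 39
s24 0.105 [0.472 0.437 0.101] 30
```

Hard stop reached. Back off at once, then rise and check.

```bash
python3 -m creep '[{"translation":[0.06,0.005,0],"dr":[0,0,0],"hand":-1},{"translation":[0.12,0.01,0],"dr":[0,0,0],"hand":-1},{"translation":[0.16,0.01,0],"dr":[0,0,0],"hand":-1},{"translation":[0.18,0.01,-0.06],"dr":[0,0,0],"hand":-1},{"translation":[0.18,0.01,-0.16],"dr":[0,0,0],"hand":-1}]'|grep -E "pos|force"; python3 -m creep '[{"translation":[0,0,-0.1],"dr":[0,0,0],"hand":-1},{"translation":[0,0,-0.2],"dr":[0,0,0],"hand":-1},{"translation":[0,0,-0.25],"dr":[0,0,0],"hand":-1},{"translation":[0,0,-0.25],"dr":[0,0,0],"hand":-1},{"translation":[0,0,-0.25],"dr":[0,0,0],"hand":-1}]'|grep -E "clock|pos|force"; python3 look.py scene c25; python3 look.py side s25;python3 chk.py scene=c25 side=s25; python3 - <<'E'
from h import *
for f in('c25','s25'):
    p,d,c=load(f);P=cloud(d,c)
    m=(d>0)&(P[...,2]>.035)&(P[...,0]>.4)&(P[...,0]<.54)&(P[...,1]>.4)&(P[...,1]<.5)&(P[...,2]<.13)
    L=P[m]
    for z in(.045,.06,.075,.09,.105):
        w=L[abs(L[:,2]-z)<.008]
        if len(w): print(f,z,np.round(w.mean(0),3),len(w))
    m=(d>0)&(P[...,0]>.33)&(P[...,0]<.58)&(P[...,1]>-.5)&(P[...,1]<-.4)&(P[...,2]>.009)&(P[...,2]<.04)
    hsv=cv2.cvtColor(p,cv2.COLOR_BGR2HSV); h=m&(hsv[...,1]>120)&(hsv[...,0]<16); print(f,'file handle',np.round(P[h].mean(0),3))
E
```

```text
ee_pos: [0.3935, 0.4462, 0.1233]
ft_force: [0.2, 1.3, 0.1]
clock: 48.55
ee_pos: [0.3973, 0.4475, 0.2503]
ft_force: [-0.4, -0.0, -0.0]
scene T_right rect c [ 484.6 -246.3] LxW [17.3 67.1] yaw 7.0 axis(tip) [ 470.3 -248.1] axis(barrel) [ 464.8 -249.8] 168
scene T_left rect c [469.4 -68.6] LxW [17.6 68.3] yaw 5.9 axis(tip) [455.7 -70. ] axis(barrel) [450.2 -72.2] 165
scene S_a rect c [451.5 249.3] LxW [21.7 57.3] yaw 4.5 axis(tip) [438.2 248.2] axis(barrel) [433.2 249. ] 58
scene S_b rect c [452.3 159.5] LxW [21.3 57.5] yaw 6.4 axis(tip) [439.1 158. ] axis(barrel) [434.2 158.7] 71
scene S_c rect c [452.5  69.4] LxW [21.7 56.1] yaw 6.7 axis(tip) [438.6  67.7] axis(barrel) [434.5  68.4] 75
side T_right rect c [ 476.3 -252.6] LxW [18.4 63.5] yaw 2.3 axis(tip) [ 460.  -253.3] axis(barrel) [ 462.9 -250.2] 157
side T_left rect c [460.9 -75. ] LxW [17.  62.7] yaw 3.7 axis(tip) [444.3 -76.1] axis(barrel) [447.8 -72.5] 138
side S_a rect c [443.  241.2] LxW [26.  50.8] yaw 5.7 axis(tip) [426.5 239.5] axis(barrel) [430.5 248.4] 69
side S_b rect c [444.3 152.2] LxW [25.6 51.3] yaw 5.9 axis(tip) [428.  150.5] axis(barrel) [431.6 157.5] 74
side S_c rect c [446.5  60.8] LxW [27.6 51.7] yaw 7.1 axis(tip) [430.5  58.8] axis(barrel) [432.3  68. ] 78
c25 0.045 [0.471 0.444 0.038] 1
c25 0.09 [0.504 0.44  0.094] 55
c25 0.105 [0.498 0.441 0.101] 93
c25 file handle [ 0.511 -0.45   0.022]
s25 0.045 [0.467 0.442 0.046] 13
s25 0.06 [0.474 0.44  0.061] 11
s25 0.075 [0.481 0.437 0.075] 7
s25 0.09 [0.489 0.433 0.092] 26
s25 0.105 [0.491 0.437 0.1  ] 11
s25 file handle [ 0.501 -0.459  0.022]
```

View pics/c25.png

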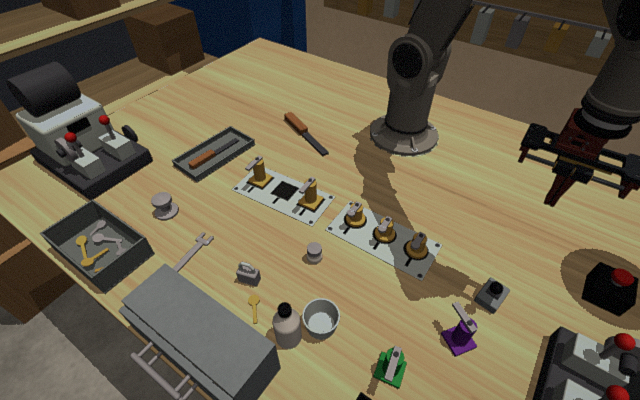

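View pics/s25.png

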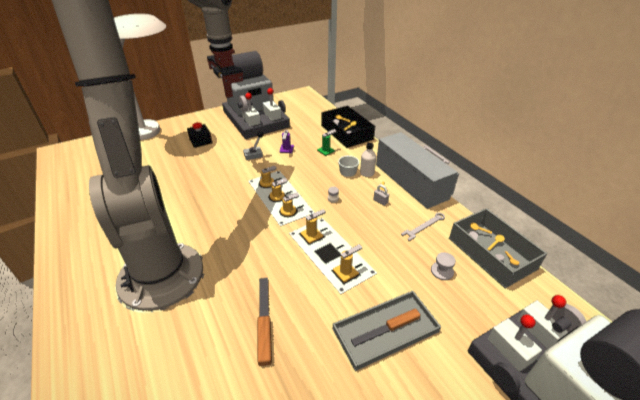

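Everything stands. I want a firmer reading of the lever angle: triangulate the dark ball before and after from two views.

```bash
python3 - <<'E'
from h import *
def ballpix(f):
    p,d,c=load(f); u=proj([[.46,.446,.08]],c)[0].astype(int); x0,y0=u[0]-40,u[1]-40
    cr=p[y0:y0+80,x0:x0+80]; g=cr.max(-1); 
    cv2.imwrite(f'pics/b_{f}.png',cv2.convertScaleAbs(cv2.resize(cr,None,fx=6,fy=6,interpolation=cv2.INTER_NEAREST),alpha=2)); print(f,x0,y0)
for f in('c22','s22','c25','s25'): ballpix(f)
ims=[cv2.imread(f'pics/b_{f}.png') for f in('c22','s22','c25','s25')]
cv2.imwrite('pics/b.png',cv2.resize(np.vstack([np.hstack(ims[:2]),np.hstack(ims[2:])]),(600,600),interpolation=cv2.INTER_AREA))
E
```

```text
c22 461 239
s22 212 98
c25 461 239
s25 212 98
```

View pics/b.png

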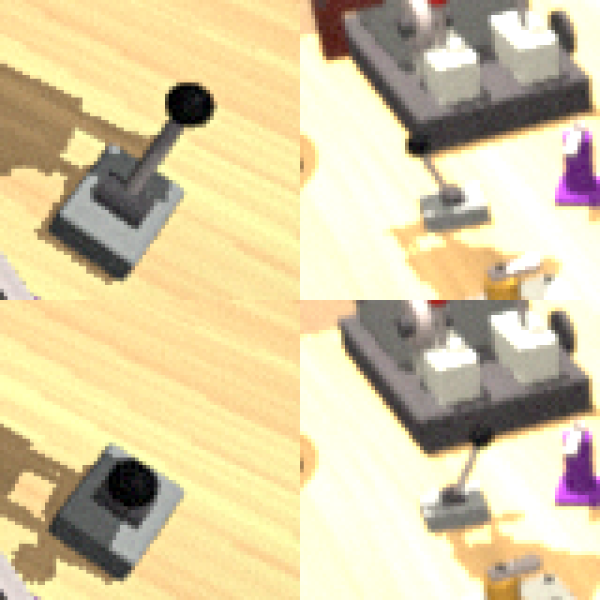

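```bash
python3 - <<'E'
from h import *
def tri(a,b):
    A=[];B=[]
    for f,uv in(('c25',a),('s25',b)):
        _,_,c=load(f); f_,cx,cy,R,t=c; M=np.array([[f_,0,cx],[0,f_,cy],[0,0,1]])@np.c_[R,t]; A.append(M)
    X=cv2.triangulatePoints(A[0],A[1],np.array(a,float).reshape(2,1),np.array(b,float).reshape(2,1)); X=(X[:3]/X[3]).ravel()
    print(np.round(X,4),'reproj',[np.round(proj(X,load(f)[2])[0]-u,1) for f,u in(('c25',a),('s25',b))]); return X
o=tri((511.4,266.5),(243.5,136.7)); n=tri((495.9,287.3),(260.3,133.7))
ch=np.linalg.norm(n-o); 
for L in(.075,.08,.085,.09): print(L,'swing',2*np.arcsin(ch/2/L))
# pivot in vertical plane: mid, dz
for z in (.02,.025,.03,.035):
    pv=(o+n)/2; pv[2]=z
    f=lambda q: np.arctan2(np.dot((q-pv)[:2],(n-o)[:2]/np.linalg.norm((n-o)[:2])),q[2]-z); print(z,f(o),f(n),np.linalg.norm(n-pv))
E
```

```text
[0.4273 0.452  0.0945] reproj [array([-0.5,  0.4]), array([-0.3, -0.2])]
[0.4946 0.441  0.0932] reproj [array([ 0.2, -0.1]), array([0.1, 0.1])]
0.075 swing 0.9443531388158134
0.08 swing 0.8810163022635684
0.085 swing 0.825908212389564
0.09 swing 0.7774772938858203
0.02 -0.42939843007068335 0.4357820626235296 0.08079775501215831
0.025 -0.45629443957018934 0.46344950431049564 0.07629425331316937
0.03 -0.4864997972487269 0.49456073642413706 0.07185644690786873
0.035 -0.5205985593444122 0.5297282878000451 0.06749729502604275
```

Swing comes out 0.83–0.98 rad depending on the assumed pivot height, and that straddles the 0.85 limit. I'll settle it by pushing gently on the knob, high above the block, to see whether it is truly at its stop.

```bash
python3 to.py 0.44 0.444 0.062 180; python3 -m creep '[{"translation":[0,0,0.1],"dr":[0,0,0],"hand":-1},{"translation":[0,0,0.2],"dr":[0,0,0],"hand":-1},{"translation":[0,0,0.3],"dr":[0,0,0],"hand":-1},{"translation":[0,0,0.37],"dr":[0,0,0],"hand":-1},{"translation":[0,0,0.37],"dr":[0,0,0],"hand":-1}]'|grep -E "pos|force"; python3 -m creep '[{"translation":[-0.04,0.002,0],"dr":[0,0,0],"hand":-1},{"translation":[-0.08,0.004,0],"dr":[0,0,0],"hand":-1},{"translation":[-0.1,0.004,0],"dr":[0,0,0],"hand":-1},{"translation":[-0.1,0.004,0],"dr":[0,0,0],"hand":-1}]'|grep -E "pos|force"
```

```text
t 48.6 pos [0.3967 0.4467 0.2487] yaw -179.2 w 0.005 F [-0.3  0.3  0.1] SHIFT [-0.087 -0.006  0.373] DR [-0.001 -0.001  0.009] rows>=3.8,0.1 q [-1.44  0.35  0.65  1.72 -0.23  1.15  0.85]
ee_pos: [0.394, 0.4431, 0.0592]
ft_force: [0.3, 0.1, -1.0]
ee_pos: [0.4494, 0.4496, 0.0664]
ft_force: [-0.9, -0.3, 0.1]
```

```bash
for i in 1; do python3 -m creep '[{"translation":[-0.02,-0.008,0],"dr":[0,0,0],"hand":-1},{"translation":[-0.03,-0.01,0],"dr":[0,0,0],"hand":-1},{"translation":[-0.03,-0.01,0],"dr":[0,0,0],"hand":-1}]'|grep -E "pos|force"; python3 -m creep '[{"translation":[-0.008,0,0],"dr":[0,0,0],"hand":-1},{"translation":[-0.008,0,0],"dr":[0,0,0],"hand":-1}]'|grep -E "pos|force"; done
```

```text
ee_pos: [0.4632, 0.4445, 0.0657]
ft_force: [1.1, 0.2, -0.8]
ee_pos: [0.4667, 0.4452, 0.0654]
ft_force: [0.4, -0.7, -0.8]
```

```bash
python3 -m creep '[{"translation":[-0.008,0,0],"dr":[0,0,0],"hand":-1},{"translation":[-0.008,0,0],"dr":[0,0,0],"hand":-1}]'|grep -E "pos|force";python3 -m creep '[{"translation":[-0.008,0,0],"dr":[0,0,0],"hand":-1},{"translation":[-0.008,0,0],"dr":[0,0,0],"hand":-1}]'|grep -E "pos|force";
```

```text
ee_pos: [0.4702, 0.4455, 0.0652]
ft_force: [-1.0, 0.5, 0.7]
ee_pos: [0.4705, 0.4455, 0.0648]
ft_force: [-10.2, -0.5, 7.1]
```

It is stiff at once on the knob (10 N with <0.5 mm travel), well above the block, so the lever is at its end stop. Retreat, last look, hand in.

```bash
python3 -m creep '[{"translation":[0.06,0,0],"dr":[0,0,0],"hand":-1},{"translation":[0.12,0,0],"dr":[0,0,0],"hand":-1},{"translation":[0.16,0,-0.06],"dr":[0,0,0],"hand":-1},{"translation":[0.16,0,-0.16],"dr":[0,0,0],"hand":-1},{"translation":[0.16,0,-0.26],"dr":[0,0,0],"hand":-1}]'>/dev/null; python3 -m creep '[{"translation":[0,0,-0.1],"dr":[0,0,0],"hand":-1},{"translation":[0,0,-0.1],"dr":[0,0,0],"hand":-1},{"translation":[0,0,-0.1],"dr":[0,0,0],"hand":-1},{"translation":[0,0,-0.1],"dr":[0,0,0],"hand":-1}]'; python3 look.py scene c26; python3 look.py side s26; python3 chk.py scene=c26 side=s26
```

```text
clock: 51.35
ee_pos: [0.3939, 0.4436, 0.244]
ee_rot: [-0.001, -0.007, 1.0, -0.001]
ft_force: [0.3, -0.4, -0.2]
grip_width: 0.004
scene T_right rect c [ 484.6 -246.3] LxW [17.3 67.1] yaw 7.0 axis(tip) [ 470.3 -248.1] axis(barrel) [ 465.1 -249.8] 164
scene T_left rect c [469.4 -68.6] LxW [17.6 68.3] yaw 5.9 axis(tip) [455.7 -70. ] axis(barrel) [450.2 -72.1] 167
scene S_a rect c [451.2 250.8] LxW [20.7 56.7] yaw -4.0 axis(tip) [437.5 251.7] axis(barrel) [432.7 249.4] 59
scene S_b rect c [452.4 159. ] LxW [21.1 57.3] yaw 8.0 axis(tip) [439.2 157.2] axis(barrel) [434.  158.8] 69
scene S_c rect c [452.5  69.4] LxW [21.7 56.1] yaw 6.7 axis(tip) [438.6  67.7] axis(barrel) [434.3  68.5] 74
side T_right rect c [ 476.3 -252.6] LxW [18.4 63.5] yaw 2.3 axis(tip) [ 460.  -253.3] axis(barrel) [ 462.8 -250. ] 154
side T_left rect c [460.9 -74.7] LxW [17.  62.8] yaw 2.9 axis(tip) [444.4 -75.6] axis(barrel) [447.9 -72.6] 139
side S_a rect c [442.9 242.2] LxW [23.9 50.8] yaw 5.7 axis(tip) [426.4 240.6] axis(barrel) [430.6 249.1] 72
side S_b rect c [444.4 154.7] LxW [27.1 50.2] yaw -6.2 axis(tip) [427.7 156.6] axis(barrel) [431.9 158.2] 76
side S_c rect c [446.5  60.8] LxW [27.6 51.7] yaw 7.1 axis(tip) [430.5  58.8] axis(barrel) [432.2  67.9] 78
```

View pics/c26.png

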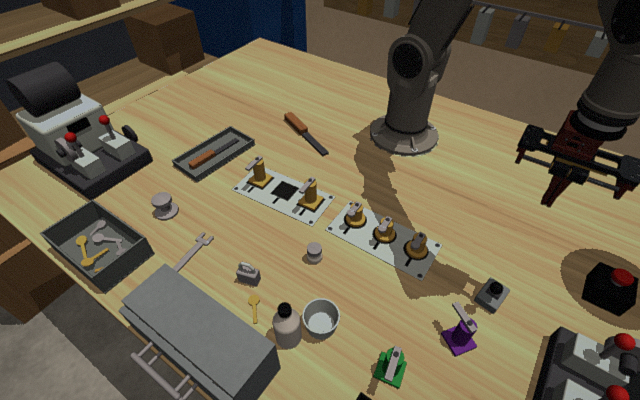

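```bash
python3 -c "
from workcell import bot
print(bot.finish_job())"
```

```text
the job is handed in; nothing more can be done
None
```

I put the file in the grey tray, stood both tall cylinders on square seats and all three short ones on round seats, and threw the lever to on. The job is handed in at about 51 s; no verdict is reported.

- **Cylinders:** in the last scene and side views every barrel centre is within about 3 mm of its seat. The close wrist views put each cam within about 3° of its mark. The far views scatter more, up to about 7°, because the cams are small and partly hidden there. One short cylinder was knocked aside partway through; I found it again and placed it from its new position.
- **File:** it lies flat in the tray. The first two grips on it closed on nothing, because the fingertips sit about 20 mm above the reported tool point. A lower grip held.
- **Lever:** the swing measured from the images is 0.83–0.98 rad depending on the assumed pivot height, so the pictures alone did not prove it is over 0.85. A gentle second push on the knob met a hard stop straight away, so I take it to be fully on.
- **Force:** the first push on the lever peaked at 54 N at the wrist, under the 120 N wrist limit. It is above 40 N, but it was applied by the fingers rather than the arm or the gripper's body.
- **Bystanders:** the last scene view showed nothing else moved.

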